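# Press a mortar block out of its mould with one turn of the ejector's flywheel

## Task

Put the filled black mould into the nest of the bench ejector, slot upward, and slide it home against the two shoulders. Then take the flywheel's upright handle and turn the wheel anticlockwise (seen from above) through exactly one revolution, so that the ram pushes the mortar block out into the outfeed trough and comes back home; follow the handle gently by feel, never forcing it inward or outward on its sprung seat, and let go with the handle back where it began. Leave the mould in the nest and everything else on the bench where it is.

Things in the scene. Friction and masses are not known exactly. Their poses are not given: they have to be found in the camera images.
- press: bench ejector, fixed. Base plate 420 mm long, 180 wide, 110 from the nest on; along its +y in turn: grey gear housing (165 wide, y -215 to -45 mm, top at z 89) with the flywheel on top, ram, nest, outfeed trough. Origin on the bench surface; z up, y the way the ram pushes, x across. The ram's 34 mm square face rests at y -40 mm; stroke 112 mm.
- nest (a point): where the centre of the mould's underside is when home: on the nest floor (30 mm above the bench), axes as the ejector's. The two shoulders' faces are 40 mm beyond it in +y (gap 45 mm, tops 70 mm above the bench). Side guides 2 mm clear of the mould each side, 10 mm tall, from 45 mm behind to 40 mm beyond. The mould can be set down up to 8 mm short.
- outfeed (a point): middle of the outfeed trough's floor, 34.5 mm above the bench; the trough is 61 mm wide and 106 mm long, sides to 60 mm above the bench. Axes as the ejector's.
- bearing_slot (a point): near (-x) end of the slots of the wheel's bearing plate, 89 mm above the bench, axes as the ejector's. Flywheel: 176 mm across, from 102 to 122 mm above the bench. Its upright axis stands 4 to 36 mm beyond this point in +x (differs, not told), wherever the slotted plate is bolted down; it does not shift in use.
- wheel (a joint): flywheel angle, rad: 0 at the start (handle straight to the -x side of the axis; ram home), growing anticlockwise from above. Ram fully out at 3.14, home at 6.28; beyond that, or backwards, it goes out again. A spring resists the first half turn and drives the wheel in the second (up to 9 N at the handle, friction up to 4 N more); hold it. Near 0 and 6.28 it stays put.
- handle: the wheel's handle: upright black cylinder 24 mm across, 50 mm tall, spinning freely on its pin, so a gripper can keep its heading all round. Origin: centre of its underside, 135 mm above the bench; crank bar 6 mm below that. It is clamped 52 to 82 mm from the wheel's axis (differs, not told).
- handle_flex (a joint): how far the handle is forced off its seat along the crank bar, m: 0 unloaded, + outward from the wheel's axis. Its seat is sprung, 4 N per mm, and may not be strained beyond 2.5 mm (10 N) either way, at any time. Forces along the circle do not strain it.
- mould: the filled mould: black square sleeve, 56 wide (x) x 80 long (y) x 54 mm tall, walls 7, floor and top 6 mm, ends open, an 18 mm slot along the top shows the grey block. Origin: centre of its underside; z up; same either way round. 0.4 kg with the block, which lies loose in it: carry it level.
- block: hardened grey mortar block 40 x 76 (y) x 40 mm in the filled mould. Origin: centre of its underside.
- empty_mould: the second mould, the same in every size but empty (one can see through it); bystander, origin at its underside or on its axis
- cube_a: bare concrete test cube, 70 mm; bystander, origin at its underside or on its axis
- cube_b: bare concrete test cube, 70 mm; bystander, origin at its underside or on its axis
- mallet: hammer lying on the bench; bystander, origin at its underside or on its axis
- brush: brush lying on the bench; bystander, origin at its underside or on its axis
- oil_jar: closed jar, 60 mm across, 90 mm tall; bystander, origin at its underside or on its axis
- pot: open steel cup, 90 mm across, 80 mm tall; bystander, origin at its underside or on its axis
Not all that is in view belongs to the job. What is shaped like the mould but green is not meant. What is shaped like the block but orange is not meant.

How it is judged:
On the way, in this order (a step that is already met when the one before it is completed fails the run):
1. the filled mould stands in the nest, against the shoulders, before the wheel is turned (x of mould in the frame of press between -0.004 and 0.004 m and y of mould in the frame of press between 0.017 and 0.0225 m and z of mould in the frame of press between 0.027 and 0.0335 m and angle between the y axis of mould and the y axis of press, either way round below 0.08 rad and angle between mould's own z axis and vertical below 0.06 rad and value of joint wheel between -0.15 and 0.15 rad), for 0.3 s.
2. the wheel passes half a turn and the ram has pushed the block out of the mould (value of joint wheel above 3 rad and y of block in the frame of press between 0.1 and 0.145 m and x of block in the frame of press between -0.014 and 0.014 m and z of block in the frame of press between 0.03 and 0.04 m), for 0.05 s.
At the end, for the whole second after the job is handed in: wheel still, within 0.12 rad of one full anticlockwise turn; block flat in the outfeed trough, its centre 100 to 145 mm along the ejector's y and within 14 mm of its middle line; mould flat in the nest within 3 mm of the shoulders, 4 mm of the middle line and 0.08 rad of straight; all at rest (value of joint wheel between 6.16319 and 6.40319 rad and velocity of joint wheel between -0.05 and 0.05 rad/s and x of mould in the frame of press between -0.004 and 0.004 m and y of mould in the frame of press between 0.017 and 0.0225 m and z of mould in the frame of press between 0.027 and 0.0335 m and angle between the y axis of mould and the y axis of press, either way round below 0.08 rad and angle between mould's own z axis and vertical below 0.06 rad and y of block in the frame of press between 0.1 and 0.145 m and x of block in the frame of press between -0.014 and 0.014 m and z of block in the frame of press between 0.03 and 0.04 m and linear speed of each of block, mould below 0.02 m/s); the robot touches nothing.
It fails at once if the wheel is overrun by more than 0.35 rad past one revolution (value of joint wheel above 6.63319 rad).
It fails at once if the wheel is turned backwards by more than 0.35 rad from its start (value of joint wheel below -0.35 rad).
It fails at once if the handle is forced inward or outward by more than 2.5 mm against its sprung seat (10 N) (value of joint handle_flex above 0.0025 m or value of joint handle_flex below -0.0025 m).
It fails at once if another thing on the bench is moved by more than 30 mm (distance of any of empty_mould, cube_a, cube_b, mallet, brush, oil_jar, pot from where it was at the start of the episode above 0.03 m).
It also fails if it takes over 72 s, if anything falls off the work surface, if the arm or the gripper's body presses on something with over 40 N, if the wrist force passes 120 N, or if a joint passes its speed limit or range.

## Robot

A 7-joint arm with a two-finger parallel gripper is mounted at the origin on the work surface. World frame = base frame: x ahead of the robot, y to its left, z up, the work surface at z = 0. Lengths are in m, angles in rad, forces in N, time in s.
With the tool pointing down it reaches from about 0.425 to 0.875 m from the base axis. Payload 8.4 kg.
Tool frame: the origin (TCP) lies between the finger pads; the fingertips stand ahead of it and the grasp point (between the pads) lies 2 mm behind it (robot.tips_ahead is the z of the fingertips in the tool frame, in m); z points along the fingers, y is the direction in which the jaws open and shut (so a half turn about z gives the same grasp; the last joint's range is limited). The gripper opens to 87 mm and grips with 3 to 60 N. Pads are 19 mm wide; open, the fingers measure 117 mm over their backs; the gripper's body (75 mm by 190 mm) begins 51 mm behind the grasp point.
Start: joints at [1.036, 0.333, 0.04, 1.465, -0.013, 1.343, -0.059], TCP at [0.274, -0.589, 0.24] pointing down, gripper open.
Joint ranges: [-2.58, 2.58], [-0.38, 2.09], [-1.3, 1.39], [0.25, 2.4], [-1.5, 4.64], [0.08, 2.09], [-2.65, 2.65]. Speed limits (rad/s): [2.22, 2.22, 2.79, 2.79, 3.14, 3.14, 3.14].

## Interface

Orientations are given as a unit quaternion [w, x, y, z].
In Python, from station import robot gives the robot as it stands. The module is installed in compiled form; this text tells all that it offers.
- The arm moves only by the tool send_rows, never from a script. Its argument "rows" is text: rows parted by semicolons, each of 6 numbers parted by spaces: the shift along the tool's x, y, z in mm, then the turn, a rotation vector about the tool's x, y, z in rad. A call has 1 to 10 rows; each row shifts and turns the pose as measured when the row begins, along the tool's axes as they then stand; what a row does not reach is not made up. A row lasts 1/10 s, in which the tool goes at most 50 mm and 8.59 degrees, less where a joint would pass 70% of its speed; a pose out of reach is approached as far as the arm can. A call with a gripper value outside its range is refused whole. "hand" is the opening, from 0 (shut) to 1 (fully open), set as the call begins (left out, the last holds). The fingers move at their own pace and stop on an object; the grip force is fixed at half the most. Time passes only in rows, so rows that do not move let the fingers close. It gives the time, the measured TCP pose, the force and the opening at its end, in the units of the state.
- robot.get_obs(): the state, without advancing time (a new reading comes with each control period).
- robot.get_image(name): name is "scene" or "top" or "wrist"; returns a dict with "image" (384x512x3 uint8, red, green, blue), "z_map" (384x512 float32, m along the optical axis (not along the pixel's ray), 0 where there is no reading), "vertical_fov" (degrees; the focal length in pixels is half the picture's height over the tangent of half this angle, whatever the lens; pixels are square), "cx", "cy" (the principal point, pixels), "k1" (the pictures are not rectified: a ray, as slopes to the right and down, at radius r is drawn at 1 + k1 r^2 times it, then the intrinsics apply), "extrinsics" (4x4, takes a point from camera to world coordinates); the wrist camera has in their place "tool_from_camera" (4x4, takes a point from camera to tool coordinates, whose origin is the TCP and whose axes are the flange's). Camera axes: x right, y down, z forward; pixel columns grow to the right and rows downward; lengths in m; the calibration is good to about 2 mm. A picture is of the moment at which its call begins: read the wrist's pose just before it.
- robot.hand_in(): hands the job in, once; it reports no verdict.
The state is a dict: "time_s": time; "q": joint angles; "qvel": joint speeds; "tau": joint torques, N m; "position": TCP position; "orientation": TCP orientation; "wrist_force": force on the tool from outside, world axes, zero at the start; "moment": the same for the moment, N m; "gripper_width": finger opening in m.
Only numpy, scipy, OpenCV 4.12 (cv2) and the standard library are available. Lean on these libraries where they do the work, as an engineer would, in place of code of your own. Each camera call takes 0.05 s, during which the arm holds its last target.

## Working session

There is one attempt and no reset: what is moved stays moved. The work goes in short steps, Python scripts to look and compute and a tool call to move; the robot and the scene stay as the last step left them, time stands still between calls to the robot, and variables do not carry over. Pictures are saved under pics/ and viewed, and the job is handed in when it is done.

Besides the shell and the picture viewer there is one more tool, called after "Call:" by a JSON object that holds its "fn" and its "kwargs", one argument or row to a line. send_rows: Moves the arm, as the interface text tells. Its arguments: {"type":"object","properties":{"rows":{"type":"string"},"hand":{"type":"number"}},"required":["rows"]}

```bash
mkdir -p pics; cat > h.py <<'E'
import numpy as np, cv2
from station import robot
def grab(n):
    o=robot.get_obs(); d=robot.get_image(n); d['obs']=o; return d
def save(d,f): cv2.imwrite('pics/'+f,cv2.cvtColor(d['image'],cv2.COLOR_RGB2BGR))
E
python3 - <<'E'
from h import *
import pickle
for n in ['scene','top','wrist']:
    d=grab(n); save(d,n+'0.png'); pickle.dump(d,open(n+'0.pkl','wb'))
    print(n,{k:v for k,v in d.items() if k not in('image','z_map','obs')})
print(robot.get_obs(), robot.tips_ahead)
E
```

```text
scene {'vertical_fov': 46.46065900014082, 'cx': 258.36529967507244, 'cy': 193.5934904465744, 'k1': -0.1388635037532576, 'extrinsics': array([[ 0.5862417 ,  0.41797613, -0.69398604,  1.39309712],
       [ 0.8098959 , -0.32323494,  0.48947708, -0.56295645],
       [-0.01973081, -0.84900832, -0.52801095,  0.77162418],
       [ 0.        ,  0.        ,  0.        ,  1.        ]])}
top {'vertical_fov': 52.935469138665, 'cx': 260.5204262656503, 'cy': 194.64664684565912, 'k1': -0.1333371556155101, 'extrinsics': array([[ 0.01678004, -0.9802302 ,  0.19714763,  0.25530193],
       [-0.99974214, -0.01946587, -0.01169334,  0.07612973],
       [ 0.01529981, -0.19690058, -0.98030407,  1.39414542],
       [ 0.        ,  0.        ,  0.        ,  1.        ]])}
wrist {'vertical_fov': 65.25890764127126, 'cx': 256.1526507458041, 'cy': 190.38028960653628, 'k1': -0.029524032288928272, 'tool_from_camera': array([[ 4.21283730e-04, -9.70676414e-01, -2.40389521e-01,
         6.50283495e-02],
       [ 9.99999907e-01,  3.87128668e-04,  1.89305353e-04,
         7.18741016e-04],
       [-9.06925666e-05, -2.4038
[... 167 characters left out ...]
([ 1.03580437,  0.33373492,  0.03986773,  1.46608223, -0.01341128,
        1.34329071, -0.05850731]), 'qvel': array([ 9.66490347e-06, -2.17044200e-03,  1.60250758e-03, -3.06326342e-03,
       -1.16686899e-03, -2.05126617e-03, -1.88625715e-03]), 'tau': array([ 2.70756362e-03, -6.56839871e+01,  1.33697759e+00, -4.04108870e+01,
       -5.95789240e-02,  4.17889212e-02,  9.58770966e-05]), 'position': array([ 0.27422393, -0.58893693,  0.23886543]), 'orientation': array([-6.01723106e-04,  9.76356300e-01,  2.16166570e-01, -1.67907058e-04]), 'wrist_force': array([ 0.13290179, -0.43042933,  0.72812506]), 'moment': array([0.01262299, 0.0025405 , 0.03948764]), 'gripper_width': 0.08717297548879183} 0.017
```

View pics/scene0.png

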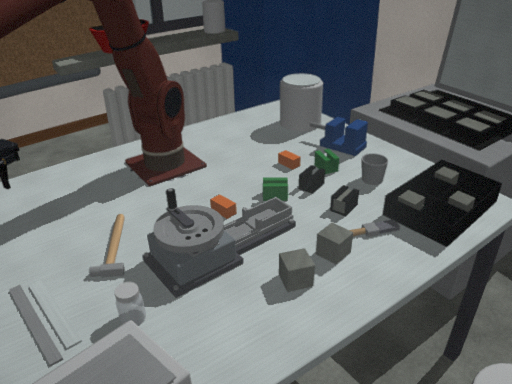

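View pics/top0.png

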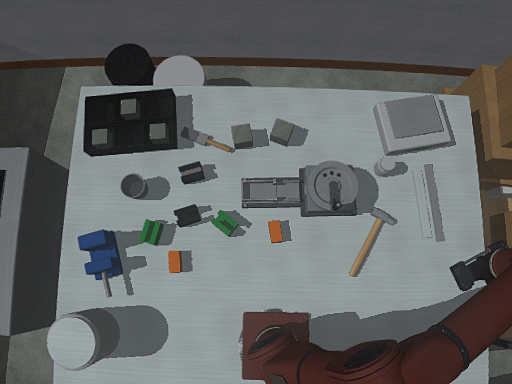

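View pics/wrist0.png

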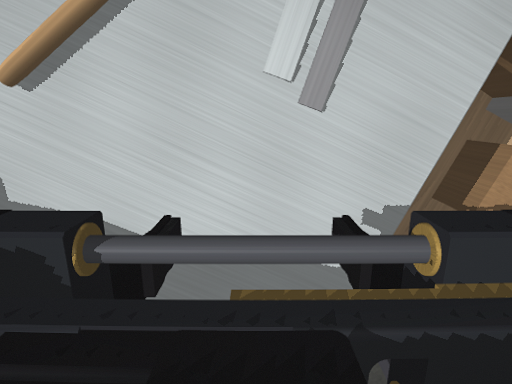

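```bash
python3 - <<'E'
import pickle,cv2,numpy as np
t=pickle.load(open('top0.pkl','rb'))['image'][:,:,::-1]; s=pickle.load(open('scene0.pkl','rb'))['image'][:,:,::-1]
a=cv2.resize(t[150:240,140:380],None,fx=3.2,fy=3.2,interpolation=cv2.INTER_CUBIC)
b=cv2.resize(s[145:235,255:400],None,fx=3.2,fy=3.2,interpolation=cv2.INTER_CUBIC)
c=np.zeros((a.shape[0]+b.shape[0],a.shape[1],3),np.uint8); c[:a.shape[0]]=a; c[a.shape[0]:,:b.shape[1]]=b
cv2.imwrite('pics/crop1.png',c)
E
```

```text
(no output)
```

View pics/crop1.png

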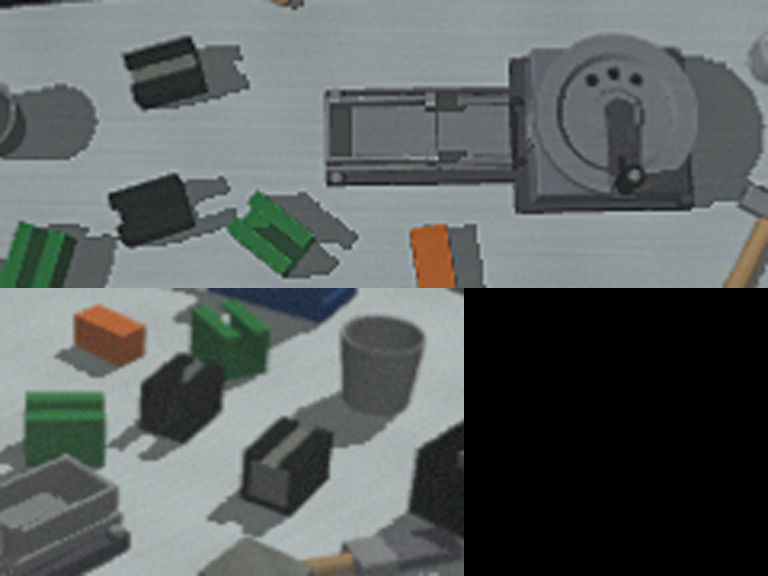

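```bash
cat >> h.py <<'E'
from scipy.spatial.transform import Rotation as R
def rot(o):
    q=o['orientation']; return R.from_quat([q[1],q[2],q[3],q[0]]).as_matrix()
def campose(d):
    if 'extrinsics' in d: return d['extrinsics']
    T=np.eye(4); T[:3,:3]=rot(d['obs']); T[:3,3]=d['obs']['position']; return T@d['tool_from_camera']
def slopes(d,uv):
    uv=np.atleast_2d(np.array(uv,float)); f=192/np.tan(np.radians(d['vertical_fov']/2))
    K=np.array([[f,0,d['cx']],[0,f,d['cy']],[0,0,1.]])
    p=cv2.undistortPoints(uv[:,None,:],K,np.array([d['k1'],0,0,0.]))
    return p[:,0,:]
def plane(d,uv,z):
    s=slopes(d,uv); T=campose(d); r=np.c_[s,np.ones(len(s))]@T[:3,:3].T
    t=(z-T[2,3])/r[:,2]; return T[:3,3]+r*t[:,None]
def cloud(d):
    v,u=np.mgrid[0:384,0:512]; s=slopes(d,np.c_[u.ravel(),v.ravel()]); T=campose(d)
    z=d['z_map'].ravel(); P=np.c_[s*z[:,None],z]@T[:3,:3].T+T[:3,3]; P[z==0]=np.nan
    return P.reshape(384,512,3)
def rect(P):  # min-area rect of xy points in mm
    (c,s,a)=cv2.minAreaRect((P[:,:2]*1000).astype(np.float32)); return np.round(c,1),np.round(s,1),round(a,1)
E
python3 - <<'E'
from h import *
import pickle
d=pickle.load(open('top0.pkl','rb')); C=cloud(d); z=C[...,2]
print(C[172,191],C[190,270],C[190,330],C[205,336])
v,u=np.mgrid[0:384,0:512]
def box(u0,u1,v0,v1): return (u>=u0)&(u<u1)&(v>=v0)&(v<v1)
m=box(175,210,155,190)&(z>.04)&(z<.06); print('mould',m.sum(),rect(C[m]))
m=box(235,375,150,225)&(z>.095)&(z<.13); print('wheel',m.sum(),rect(C[m]),np.nanmedian(z[m]))
m=box(235,375,150,225)&(z>.15); print('handle',m.sum(),rect(C[m]) if m.sum()>3 else 0,z[m])
m=box(235,302,150,225)&(z>.015)&(z<.075); print('trough',m.sum(),rect(C[m]))
m=box(235,375,150,225)&(z>.08)&(z<.097); print('housing',m.sum(),rect(C[m]))
print(robot.get_obs()['position'])
E
```

```text
[0.60583964 0.31342759 0.04257178] [0.54696033 0.02593039 0.0323988 ] [ 0.5299981  -0.17308009  0.13088657] [ 0.46880042 -0.18023791  0.18843753]
mould 332 (array([609. , 315.9]), array([58.8, 79.4]), 17.0)
wheel 1923 (array([ 550.7, -184.3]), array([171.3, 176. ]), 46.2) 0.11855418178533306
handle 60 (array([ 471. , -187.2]), array([21.1, 21.7]), 57.7) [0.1806253  0.1821789  0.18153597 0.18463151 0.19106109 0.18302152
 0.18736611 0.15095587 0.17995332 0.18581051 0.1891794  0.18748691
 0.19095365 0.18621588 0.18508495 0.17244347 0.18037443 0.18592663
 0.18881996 0.18234445 0.1880041  0.18372292 0.18529793 0.15963395
 0.17593065 0.1834631  0.18843753 0.18128133 0.18335506 0.18600863
 0.18751237 0.18045708 0.16027785 0.17274719 0.18820852 0.18176975
 0.18555373 0.1850494  0.18656618 0.18221374 0.18848509 0.15573023
 0.17052838 0.17585402 0.18296449 0.184671   0.18499373 0.18803921
 0.18553797 0.15498681 0.15859657 0.16863812 0.17604341 0.18040954
 0.18098832 0.17578367 0.15435412 0.15754996 0.16342327 0.15771753]
trough 1839 (array([527.1,  29.5]), array([210.4, 242.6]), 1.7)
housing 244 (array([ 550.6, -182.2]), array([162.3, 168.5]), 1.4)
[ 0.27422393 -0.58893693  0.23886543]
```

The filled mould is the black one at top-view (191,172): it has a grey stripe along its slot and a grey end face. The other black one at (188,214) shows an empty slot and a see-through shadow. The green ones at (152,232) and (224,222) and the orange blocks are not meant. First I'll raise the arm and turn it for a wrist view.

Call:
{"fn": "send_rows", "kwargs": {
  "rows": "0 0 -25 0 0 -0.142;0 0 -25 0 0 -0.142;0 0 -25 0 0 -0.142;0 0 -25 0 0 -0.142;0 0 -25 0 0 -0.142;0 0 -25 0 0 -0.142;0 0 -25 0 0 -0.142;0 0 -25 0 0 -0.142",
  "hand": 1
}}

```text
time_s: 0.95
position: [0.2736, -0.5874, 0.4384]
orientation: [-0.007, 0.692, 0.722, 0.002]
wrist_force: [0.8, -0.5, 0.8]
gripper_width: 0.0865
```

```bash
cat >> h.py <<'E'
def to(target,psi):  # tool-frame shift (mm) and rotvec to reach target, tool down, tool x at heading psi(deg)
    o=robot.get_obs(); M=rot(o); p=np.radians(psi); c,s=np.cos(p),np.sin(p)
    G=np.array([[c,s,0],[s,-c,0],[0,0,-1.]])
    w=R.from_matrix(M.T@G).as_rotvec()
    print('pos',np.round(o['position'],4),'psi',round(np.degrees(np.arctan2(M[1,0],M[0,0])),2),'t',o['time_s'],'w',round(o['gripper_width'],4),'F',np.round(o['wrist_force'],2))
    print('shift',np.round(1000*M.T@(np.array(target)-o['position']),1),'turn',np.round(w,3))
E
python3 - <<'E'
from h import *
to([.53,-.16,.45],90)
E
```

```text
pos [ 0.2736 -0.5874  0.4384] psi 92.5 t 0.95 w 0.0865 F [ 0.76 -0.49  0.84]
shift [415.9 274.7  -7.8] turn [-0.007 -0.013  0.044]
```

Call:
{"fn": "send_rows", "kwargs": {
  "rows": "42 30 -1 -0.001 -0.002 0.005;42 30 -1 -0.001 -0.002 0.005;42 30 -1 -0.001 -0.002 0.005;42 30 -1 -0.001 -0.002 0.005;42 30 -1 -0.001 -0.002 0.005;42 30 -1 -0.001 -0.002 0.005;42 30 -1 -0.001 -0.002 0.005;42 30 -1 -0.001 -0.002 0.005;42 30 -1 -0.001 -0.002 0.005;0 0 0 0 0 0"
}}

```text
time_s: 1.95
position: [0.5264, -0.2091, 0.4474]
orientation: [0.003, 0.707, 0.707, -0.002]
wrist_force: [0.1, 0.2, 0.2]
gripper_width: 0.087
```

```bash
python3 - <<'E'
from h import *
import pickle
to([.54,-.2,.45],90)
d=grab('wrist'); save(d,'w1.png'); pickle.dump(d,open('w1.pkl','wb'))
E
```

```text
pos [ 0.5264 -0.2091  0.4474] psi 90.04 t 1.95 w 0.087 F [0.13 0.21 0.23]
shift [ 9.1 13.6 -2.7] turn [0.002 0.007 0.001]
```

View pics/w1.png

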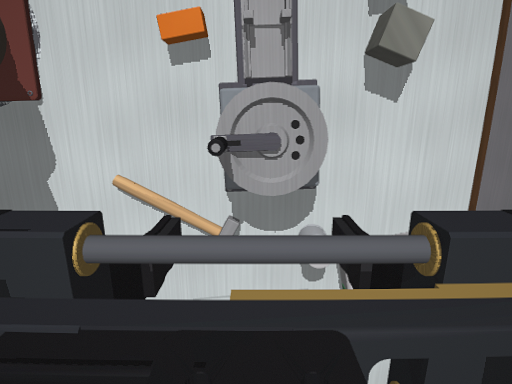

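```bash
cat >> h.py <<'E'
from scipy.optimize import least_squares
def circfit(P):
    f=lambda p:np.hypot(P[:,0]-p[0],P[:,1]-p[1])-p[2]
    r=least_squares(f,[*P[:,:2].mean(0),.08],loss='soft_l1',f_scale=.001); return r.x,np.sqrt(np.mean(f(r.x)**2))
E
python3 - <<'E'
from h import *
import pickle
d=pickle.load(open('w1.pkl','rb')); C=cloud(d); z=C[...,2]; v,u=np.mgrid[0:384,0:512]
b=(u>195)&(u<350)&(v<205)
print('bench z',np.nanmedian(z[100:180,380:450]),'wheel z',np.nanmedian(z[90:190,225:320]))
m=(b&(z>.108)).astype(np.uint8)
cs,_=cv2.findContours(m,cv2.RETR_EXTERNAL,cv2.CHAIN_APPROX_NONE); c=max(cs,key=len)[:,0,:].astype(float)
P=plane(d,c,.122); p,_=circfit(P); r=np.hypot(*(P[:,:2]-p[:2]).T); 
k=(np.abs(r-p[2])<.004); print(circfit(P[k]),k.sum(),len(k))
h=b&(z>.175); print('handle top px',h.sum(),np.c_[u[h],v[h]].mean(0)); 
c,_=cv2.minEnclosingCircle(np.c_[u[h],v[h]].astype(np.float32)); print(c,_,plane(d,[c],.185),np.nanmedian(z[h]))
h=b&(z>.085)&(z<.095); print('housing',rect(C[h])); 
f=b&(z>.002); 
for zr in [(.004,.02),(.02,.045),(.055,.065),(.066,.075)]:
    h=(u>225)&(u<320)&(v<95)&(z>zr[0])&(z<zr[1]); print(zr,h.sum(),rect(C[h]) if h.sum()>5 else '')
im=d['image'][0:210,180:340,::-1]; cv2.imwrite('pics/c2.png',cv2.resize(im,None,fx=2.8,fy=2.8,interpolation=cv2.INTER_CUBIC))
E
```

```text
bench z 0.0009082102370386869 wheel z 0.11996983338781403
(array([ 0.5510179 , -0.18463302,  0.08705692]), np.float64(0.0007110379618621739)) 304 328
handle top px 250 [216.108 146.908]
(216.0454559326172, 146.9545440673828) 9.005380630493164 [[ 0.47286744 -0.18710936  0.185     ]] 0.18552861992437794
housing (array([ 552.3, -184.6]), array([158.6, 166.5]), 2.4)
(0.004, 0.02) 650 (array([552.1, -22.6]), array([163.8, 142.8]), 2.1)
(0.02, 0.045) 4390 (array([551.9, -22.6]), array([163.3, 142.5]), 2.1)
(0.055, 0.065) 121 (array([544.3,  19.2]), array([74.1, 30.5]), 1.4)
(0.066, 0.075) 200 (array([544.5,  10.5]), array([76.1, 13. ]), 1.3)
```

View pics/c2.png

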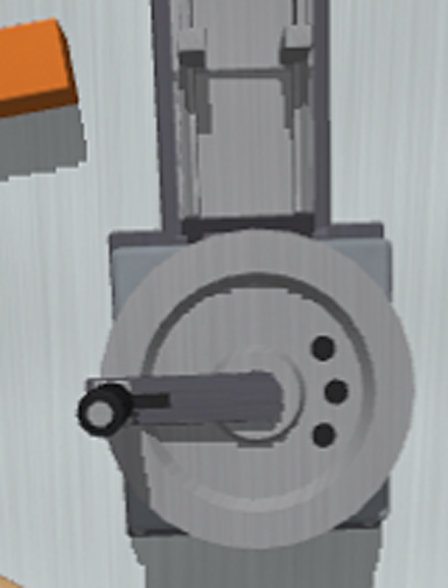

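Call:
{"fn": "send_rows", "kwargs": {
  "rows": "30 3 25 0 0 0;30 3 25 0 0 0;30 3 25 0 0 0;30 3 25 0 0 0;30 3 25 0 0 0;0 0 0 0 0 0;0 0 0 0 0 0"
}}

```text
time_s: 2.7
position: [0.5386, -0.068, 0.315]
orientation: [0.004, 0.712, 0.702, -0.005]
wrist_force: [-0.4, 0.3, 1.0]
gripper_width: 0.0872
```

```bash
python3 - <<'E'
from h import *
import pickle
to([.54,-.05,.32],90)
d=grab('wrist'); save(d,'w2.png'); pickle.dump(d,open('w2.pkl','wb'))
E
```

```text
pos [ 0.5386 -0.068   0.315 ] psi 89.21 t 2.7 w 0.0872 F [-0.38  0.3   1.04]
shift [18.   1.1 -5.2] turn [-0.001  0.013 -0.014]
```

View pics/w2.png

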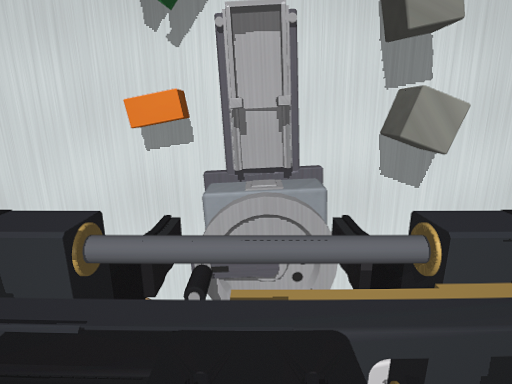

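```bash
python3 - <<'E'
from h import *
import pickle
d=pickle.load(open('w2.pkl','rb')); 
im=d['image'][0:200,200:340,::-1]; cv2.imwrite('pics/c3.png',cv2.resize(im,None,fx=3,fy=3,interpolation=cv2.INTER_CUBIC))
C=cloud(d); z=C[...,2]
for v in (20,50,80,100,104,120,140,155): print(v,[(u,int(round(1000*z[v,u]))) for u in range(212,306,3)])
E
```

```text
20 [(212, 1), (215, 25), (218, 26), (221, 28), (224, 34), (227, 60), (230, 62), (233, 36), (236, 35), (239, 35), (242, 34), (245, 35), (248, 35), (251, 34), (254, 35), (257, 34), (260, 36), (263, 35), (266, 36), (269, 34), (272, 36), (275, 35), (278, 35), (281, 60), (284, 61), (287, 36), (290, 28), (293, 26), (296, 18), (299, 0), (302, 0), (305, 1)]
50 [(212, 0), (215, -1), (218, 19), (221, 21), (224, 20), (227, 36), (230, 61), (233, 53), (236, 35), (239, 35), (242, 35), (245, 37), (248, 36), (251, 37), (254, 35), (257, 35), (260, 34), (263, 34), (266, 34), (269, 36), (272, 36), (275, 35), (278, 34), (281, 53), (284, 60), (287, 36), (290, 20), (293, 23), (296, 20), (299, 0), (302, 2), (305, 0)]
80 [(212, 0), (215, 0), (218, 1), (221, 19), (224, 21), (227, 36), (230, 60), (233, 59), (236, 36), (239, 35), (242, 36), (245, 35), (248, 34), (251, 35), (254, 34), (257, 36), (260, 35), (263, 35), (266, 35), (269, 34), (272, 34), (275, 35), (278, 35), (281, 35), (284, 61), (287, 62), (290, 33), (293, 20), (296, 21), (299, 1), (302, 0), (305, 1)]Traceback (most recent call last):
  File "<stdin>", line 6, in <module>
ValueError: cannot convert float NaN to integer
```

View pics/c3.png

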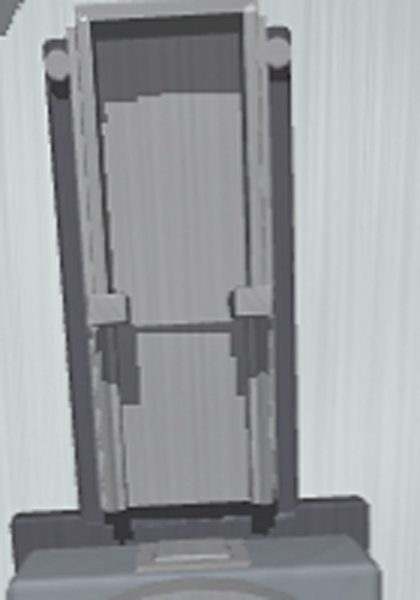

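```bash
python3 - <<'E'
from h import *
import pickle
d=pickle.load(open('w2.pkl','rb')); C=cloud(d); z=C[...,2]; v,u=np.mgrid[0:384,0:512]
for n,a,b in(('L',225,250),('R',270,297)):
    m=(u>a)&(u<b)&(v>85)&(v<120)&(z>.066)&(z<.074); P=plane(d,np.c_[u[m],v[m]],.07); print(n,m.sum(),'x',P[:,0].min(),P[:,0].max(),'y',P[:,1].min(),P[:,1].max(), rect(P))
# trough wall tops
for n,a,b in(('L',222,240),('R',275,292)):
    m=(u>a)&(u<b)&(v>5)&(v<88)&(z>.056)&(z<.065); P=plane(d,np.c_[u[m],v[m]],.06)
    print(n,m.sum(), 'x=a+b*y',np.polyfit(P[:,1],P[:,0],1), P[:,1].min(),P[:,1].max())
m=(u>222)&(u<292)&(v>2)&(v<88)&(z>.056)&(z<.065); print(rect(C[m]))
# guide tops z=40 in nest
for n,a,b in(('L',228,248),('R',275,297)):
    m=(u>a)&(u<b)&(v>115)&(v<165)&(z>.037)&(z<.043); P=plane(d,np.c_[u[m],v[m]],.04)
    print('g',n,m.sum(),np.polyfit(P[:,1],P[:,0],1),P[:,0].min(),P[:,0].max(),P[:,1].min(),P[:,1].max())
# base plate edges left right
E1=[];E2=[]
for vv in range(30,150,2):
    r=z[vv]; k=np.where((r[195:320]>.010))[0]+195
    if len(k): 
        k=k[(k>205)&(k<312)];E1.append((k.min()-.5,vv));E2.append((k.max()+.5,vv))
for E in(E1,E2):
    P=plane(d,E,.02); print('base',np.polyfit(P[:,1],P[:,0],1))
E
```

```text
L 128 x 0.5059423730551914 0.5221041063058496 y 0.004787865845726298 0.01586432920557085 (array([514. ,  10.3]), array([10.9, 16.2]), 89.2)
R 130 x 0.5670610453802134 0.5821358621552865 y 0.006513536137061862 0.01855823300051765 (array([574.6,  12.5]), array([15., 12.]), 0.2)
L 434 x=a+b*y [-0.02068066  0.51047177] 0.029629598208570702 0.12275392496214144
R 407 x=a+b*y [-0.04902955  0.57859486] 0.02875602520863395 0.12185707412464168
(array([542. ,  77.4]), array([ 73.2, 100.5]), 2.4)
g L 324 [-0.03999969  0.51030448] 0.5060656366180655 0.5177453380752675 -0.07263069651405411 -0.006391800804241155
g R 321 [-0.03035063  0.58005177] 0.5747624831985665 0.586576902722748 -0.07355670796214363 -0.0073182251241720895
base [-0.0410354   0.49035407]
base [-0.04943077  0.59968219]
```

```bash
python3 - <<'E'
from h import *
to([.62,.278,.315],107)
E
```

```text
pos [ 0.5386 -0.0678  0.3149] psi 89.21 t 2.75 w 0.087 F [-0.18  0.2   0.26]
shift [346.9  76.6  -4.4] turn [-0.003  0.012 -0.31 ]
```

Call:
{"fn": "send_rows", "kwargs": {
  "rows": "39 8.6 0 0 0.002 0;39 8.6 0 0 0.002 0;39 8.6 0 0 0.002 0;39 8.6 0 0 0.002 0;39 8.6 0 0 0.002 0;39 8.6 0 0 0.002 0;39 8.6 0 0 0 0;39 8.6 0 0 0 0;39 8.6 0 0 0 0;0 0 0 0 0 -0.1"
}}

```text
time_s: 3.75
position: [0.6383, 0.27, 0.3188]
orientation: [0.004, 0.689, 0.724, 0.001]
wrist_force: [-1.7, -0.1, -0.0]
gripper_width: 0.087
```

Call:
{"fn": "send_rows", "kwargs": {
  "rows": "0 0 0 0 0 -0.1;0 0 0 0 0 -0.1;0 0 0 0 0 0;0 0 0 0 0 0"
}}

```text
time_s: 4.15
position: [0.6429, 0.2653, 0.3197]
orientation: [0.005, 0.613, 0.79, 0.001]
wrist_force: [-0.4, 0.2, 0.0]
gripper_width: 0.0869
```

```bash
python3 - <<'E'
from h import *
import pickle
to([.62,.278,.315],107)
d=grab('wrist'); save(d,'w3.png'); pickle.dump(d,open('w3.pkl','wb'))
C=cloud(d); z=C[...,2]; v,u=np.mgrid[0:384,0:512]
m=(z>.045)&(z<.062)&(v<205); m=m.astype(np.uint8)
n,l,st,ce=cv2.connectedComponentsWithStats(m)
for i in range(1,n):
    if st[i,4]>300:
        k=l==i; P=plane(d,np.c_[u[k],v[k]],.054); print(ce[i],st[i],rect(P),np.nanmedian(z[k]))
E
```

```text
pos [0.6429 0.2653 0.3197] psi 104.32 t 4.15 w 0.0869 F [-0.42  0.23  0.03]
shift [ 18.  -19.    4.4] turn [ 0.008  0.008 -0.047]
[334.24522293  53.71019108] [323   0  39  98 314] (array([707.3, 425.2]), array([ 46.7, 120.5]), 30.1) 0.05360440293089905
[447.21020615  39.16323082] [ 348    0  164  114 2959] (array([826.1, 452.2]), array([212.6, 139.3]), 15.8) 0.055774058091604295
[136.41809524  82.56285714] [ 123   51   27   65 1050] (array([469.3, 328.1]), array([22.8, 79.1]), 19.5) 0.05390574158153355
[108.19080919  85.88511489] [  95   54   27   65 1001] (array([433.3, 315.4]), array([21.4, 80. ]), 18.5) 0.053935259856947027
[238.94749596 119.96042003] [ 216   89   46   63 2476] (array([609. , 314.7]), array([56.3, 80.2]), 17.2) 0.05385131256570269
[ 82.51334951 167.90412621] [ 58 145  50  46 824] (array([412.1, 199. ]), array([83.6, 20.4]), 53.0) 0.05371213502555611
[102.46122449 187.06122449] [ 77 166  50  39 735] (array([442.1, 176.8]), array([83.3, 20. ]), 52.2) 0.053939742229933696
```

View pics/w3.png

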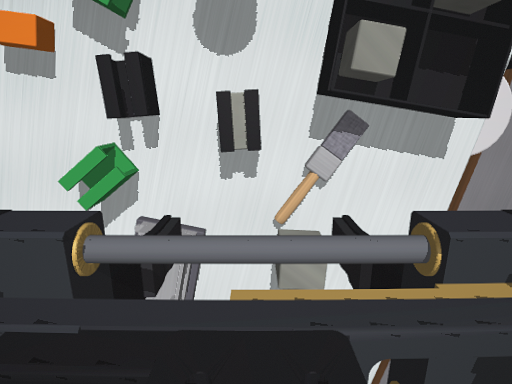

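The filled mould is at (239,120), with the grey block showing in its slot. The see-through empty one is at (127,84). The measured centre is (0.609, 0.3147) at a heading of 107.2°, so I'll align above it.

```bash
python3 - <<'E'
from h import *
to([.609,.3147,.12],107.2)
E
```

```text
pos [0.643  0.265  0.3197] psi 104.3 t 4.2 w 0.0869 F [-0.03  0.73 -1.25]
shift [ 58.1 -22.3 199. ] turn [ 0.008  0.008 -0.051]
```

Call:
{"fn": "send_rows", "kwargs": {
  "rows": "14 -5 20 0.002 0.002 -0.012;14 -5 20 0.002 0.002 -0.012;14 -5 20 0.002 0.002 -0.012;14 -5 20 0.002 0.002 -0.012;0 0 30 0 0 0;0 0 30 0 0 0;0 0 30 0 0 0;0 0 20 0 0 0;0 0 0 0 0 0"
}}

```text
time_s: 5.1
position: [0.6141, 0.3084, 0.1265]
orientation: [0.003, 0.606, 0.795, 0.002]
wrist_force: [-0.2, 0.1, -0.2]
gripper_width: 0.087
```

```bash
python3 - <<'E'
from h import *
to([.609,.3147,.033],107.2)
E
```

```text
pos [0.6141 0.3084 0.1265] psi 105.34 t 5.1 w 0.087 F [-0.16  0.08 -0.23]
shift [ 7.6 -3.9 93.4] turn [ 0.007  0.003 -0.032]
```

Call:
{"fn": "send_rows", "kwargs": {
  "rows": "4 -2 0 0.004 0.002 -0.02;4 -2 0 0.003 0.002 -0.015;1 -0.5 15 0.002 0 0;0 0 15 0 0 0;0 0 15 0 0 0;0 0 15 0 0 0;0 0 0 0 0 0"
}}

```text
time_s: 5.8
position: [0.6088, 0.3167, 0.0656]
orientation: [-0.0, 0.593, 0.805, 0.001]
wrist_force: [-0.1, 0.6, -0.7]
gripper_width: 0.0866
```

```bash
python3 - <<'E'
from h import *
to([.609,.3147,.033],107.2)
E
```

```text
pos [0.6088 0.3167 0.0656] psi 107.28 t 5.8 w 0.0866 F [-0.11  0.57 -0.7 ]
shift [-2.  -0.5 32.6] turn [ 0.002 -0.002  0.001]
```

Call:
{"fn": "send_rows", "kwargs": {
  "rows": "-2 -0.5 12 0 0 0;0 0 12 0 0 0;0 0 8 0 0 0;0 0 0 0 0 0"
}}

```text
time_s: 6.2
position: [0.6089, 0.3142, 0.0302]
orientation: [-0.0, 0.593, 0.805, 0.001]
wrist_force: [-0.1, -0.1, -0.3]
gripper_width: 0.0869
```

Call:
{"fn": "send_rows", "kwargs": {
  "rows": "0 0 0 0 0 0;0 0 0 0 0 0;0 0 0 0 0 0;0 0 0 0 0 0;0 0 0 0 0 0;0 0 0 0 0 0;0 0 0 0 0 0",
  "hand": 0
}}

```text
time_s: 6.9
position: [0.6096, 0.3149, 0.0317]
orientation: [0.0, 0.593, 0.805, 0.002]
wrist_force: [0.1, -0.1, -1.4]
gripper_width: 0.0556
```

```bash
python3 - <<'E'
from h import *
to([.609,.3147,.033],107.2)
E
```

```text
pos [0.6096 0.3149 0.0317] psi 107.25 t 6.9 w 0.0556 F [ 0.06 -0.12 -1.37]
shift [ 0.  -0.6 -1.3] turn [ 0.004 -0.002  0.001]
```

Call:
{"fn": "send_rows", "kwargs": {
  "rows": "0 0 -5 0 0 0;0 0 -10 0 0 0;0 0 -18 0 0 0;0 0 -18 0 0 0;0 0 -18 0 0 0;0 0 -18 0 0 0;0 0 -18 0 0 0;0 0 -15 0 0 0;0 0 -8 0 0 0;0 0 0 0 0 0"
}}

```text
time_s: 7.9
position: [0.6086, 0.3148, 0.1738]
orientation: [0.001, 0.593, 0.806, 0.003]
wrist_force: [0.3, -0.3, -4.0]
gripper_width: 0.0559
```

```bash
python3 - <<'E'
from h import *
to([.5466,-.04,.15],92.1)
E
```

```text
pos [0.6086 0.3148 0.1738] psi 107.32 t 7.9 w 0.0559 F [ 0.3  -0.28 -3.99]
shift [-320.3 -164.9   22. ] turn [ 0.005 -0.003  0.266]
```

Call:
{"fn": "send_rows", "kwargs": {
  "rows": "-6 -3 0 0 0 0;-12 -6 0 0 0 0;-20 -10 0 0 0 0;-22 -11 0 0 0 0;-22 -11 0 0 0 0;-22 -11 0 0 0 0;-22 -11 0 0 0 0;-22 -11 0 0 0 0;-22 -11 0 0 0 0;-22 -11 0 0 0 0"
}}

```text
time_s: 8.9
position: [0.5655, 0.0868, 0.1633]
orientation: [-0.004, 0.593, 0.805, -0.003]
wrist_force: [-0.1, 0.3, -3.7]
gripper_width: 0.0556
```

Call:
{"fn": "send_rows", "kwargs": {
  "rows": "-22 -11 0 0 0 0;-22 -11 0 0 0 0;-22 -11 0 0 0 0;-18 -9 0 0 0 0.03;-12 -6 0 0 0 0.05;-6 -3 0 0 0 0.06;0 0 0 0 0 0.06;0 0 0 0 0 0.04;0 0 0 0 0 0.02;0 0 0 0 0 0"
}}

```text
time_s: 9.9
position: [0.5346, -0.0449, 0.1562]
orientation: [-0.007, 0.704, 0.71, -0.01]
wrist_force: [-0.1, 0.4, -3.8]
gripper_width: 0.0555
```

```bash
python3 - <<'E'
from h import *
to([.5466,-.04,.11],92.1)
E
```

```text
pos [ 0.5346 -0.0449  0.1562] psi 90.48 t 9.9 w 0.0555 F [-0.14  0.36 -3.77]
shift [ 5.  13.1 45.9] turn [-0.024  0.004 -0.028]
```

Call:
{"fn": "send_rows", "kwargs": {
  "rows": "2 6 0 -0.012 0.002 -0.014;2 6 0 -0.008 0.002 -0.01;1 1 8 -0.004 0 -0.004;0 0 14 0 0 0;0 0 14 0 0 0;0 0 8 0 0 0;0 0 0 0 0 0"
}}

```text
time_s: 10.6
position: [0.5476, -0.0384, 0.1064]
orientation: [-0.0, 0.692, 0.722, 0.0]
wrist_force: [-0.1, 0.6, -3.9]
gripper_width: 0.0557
```

```bash
python3 - <<'E'
from h import *
import pickle
to([.5466,-.04,.0617],92.1)
d=grab('scene'); im=d['image'][170:290,130:320,::-1]; cv2.imwrite('pics/s4.png',cv2.resize(im,None,fx=4,fy=4,interpolation=cv2.INTER_CUBIC))
E
```

```text
pos [ 0.5476 -0.0384  0.1064] psi 92.41 t 10.6 w 0.0557 F [-0.15  0.59 -3.88]
shift [-1.6 -1.1 44.7] turn [-0.    -0.001  0.005]
```

View pics/s4.png

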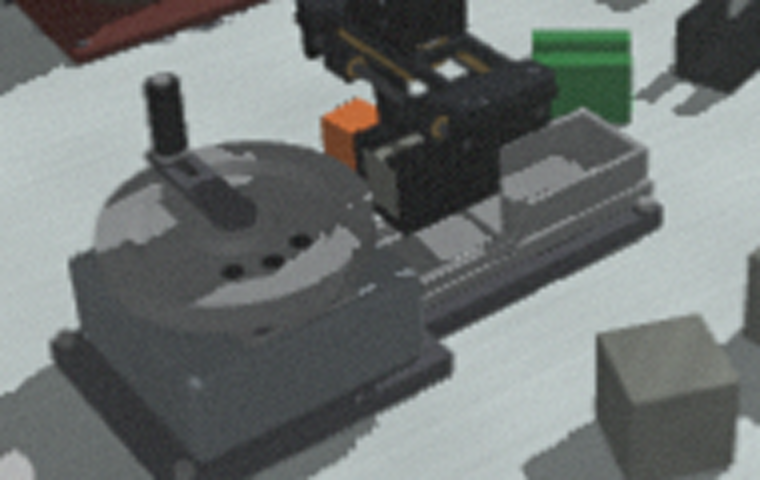

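Call:
{"fn": "send_rows", "kwargs": {
  "rows": "-1.5 -1 5 0 0 0.004;0 0 10 0 0 0;0 0 10 0 0 0;0 0 4 0 0 0;0 0 0 0 0 0"
}}

```text
time_s: 11.15
position: [0.5474, -0.0404, 0.0761]
orientation: [0.0, 0.694, 0.72, 0.001]
wrist_force: [-0.6, -0.2, -3.9]
gripper_width: 0.0556
```

```bash
python3 - <<'E'
from h import *
to([.5466,-.04,.0617],92.1)
E
```

```text
pos [ 0.5474 -0.0404  0.0761] psi 92.13 t 11.15 w 0.0556 F [-0.59 -0.2  -3.91]
shift [ 0.4 -0.8 14.4] turn [ 0.001 -0.     0.   ]
```

Call:
{"fn": "send_rows", "kwargs": {
  "rows": "0 -0.8 2 0 0 0;0 0 3 0 0 0;0 0 3 0 0 0;0 0 0 0 0 0"
}}

```text
time_s: 11.55
position: [0.5469, -0.0403, 0.0679]
orientation: [0.001, 0.694, 0.72, 0.001]
wrist_force: [0.2, -0.3, -4.1]
gripper_width: 0.0558
```

```bash
python3 - <<'E'
from h import *
to([.5466,-.04,.0617],92.1)
E
```

```text
pos [ 0.5469 -0.0403  0.0679] psi 92.13 t 11.55 w 0.0558 F [ 0.23 -0.27 -4.13]
shift [ 0.3 -0.3  6.2] turn [ 0.002 -0.     0.001]
```

Call:
{"fn": "send_rows", "kwargs": {
  "rows": "0 0 2.5 0 0 0;0 0 2 0 0 0;0 0 1 0 0 0;0 0 0 0 0 0"
}}

```text
time_s: 11.95
position: [0.5472, -0.0403, 0.0623]
orientation: [0.001, 0.694, 0.72, 0.001]
wrist_force: [-0.1, -0.0, -3.0]
gripper_width: 0.0558
```

Call:
{"fn": "send_rows", "kwargs": {
  "rows": "0 0 1 0 0 0;0 0 0 0 0 0"
}}

```text
time_s: 12.15
position: [0.5475, -0.0403, 0.0618]
orientation: [0.001, 0.694, 0.72, 0.001]
wrist_force: [0.2, 0.8, -4.3]
gripper_width: 0.0559
```

Call:
{"fn": "send_rows", "kwargs": {
  "rows": "0 0 1 0 0 0;0 0 0.5 0 0 0;0 0 0 0 0 0"
}}

```text
time_s: 12.45
position: [0.5477, -0.0403, 0.0617]
orientation: [0.001, 0.694, 0.72, 0.001]
wrist_force: [-0.0, 0.4, -4.2]
gripper_width: 0.056
```

Call:
{"fn": "send_rows", "kwargs": {
  "rows": "2 0 0 0 0 0;2 0 0 0 0 0;0 0 0 0 0 0"
}}

```text
time_s: 12.75
position: [0.5477, -0.0369, 0.0617]
orientation: [0.002, 0.694, 0.72, 0.001]
wrist_force: [-1.2, -0.4, -0.7]
gripper_width: 0.0559
```

Call:
{"fn": "send_rows", "kwargs": {
  "rows": "1 0 0 0 0 0;1 0 0 0 0 0;0 0 0 0 0 0"
}}

```text
time_s: 13.05
position: [0.5477, -0.0355, 0.0618]
orientation: [0.002, 0.694, 0.72, 0.0]
wrist_force: [0.0, -0.6, -1.3]
gripper_width: 0.056
```

Call:
{"fn": "send_rows", "kwargs": {
  "rows": "1 0 0 0 0 0;1 0 0 0 0 0"
}}

```text
time_s: 13.25
position: [0.5477, -0.0354, 0.0619]
orientation: [0.003, 0.695, 0.719, -0.0]
wrist_force: [-0.2, -5.2, -0.2]
gripper_width: 0.0559
```

Call:
{"fn": "send_rows", "kwargs": {
  "rows": "2 0 0 0 0 0;2 0 0 0 0 0"
}}

```text
time_s: 13.45
position: [0.5476, -0.0352, 0.0621]
orientation: [0.005, 0.695, 0.719, -0.002]
wrist_force: [-0.9, -8.3, 0.6]
gripper_width: 0.056
```

Call:
{"fn": "send_rows", "kwargs": {
  "rows": "0 0 0 0 0 0;0 0 0 0 0 0;0 0 0 0 0 0;0 0 0 0 0 0;0 0 0 0 0 0",
  "hand": 1
}}

```text
time_s: 13.95
position: [0.5488, -0.0332, 0.0627]
orientation: [0.005, 0.695, 0.719, -0.0]
wrist_force: [-0.6, 0.2, -0.4]
gripper_width: 0.0844
```

Call:
{"fn": "send_rows", "kwargs": {
  "rows": "0 0 -8 0 0 0;0 0 -15 0 0 0;0 0 -25 0 0 0;0 0 -30 0 0 0;-5 0 -40 0 0 0;-10 0 -40 0 0 0;-15 0 -40 0 0 0;-15 0 -40 0 0 0;-15 0 -30 0 0 0;0 0 0 0 0 0"
}}

```text
time_s: 14.95
position: [0.5474, -0.0898, 0.3533]
orientation: [0.007, 0.693, 0.721, 0.002]
wrist_force: [-0.5, -0.1, -0.0]
gripper_width: 0.0868
```

```bash
python3 - <<'E'
from h import *
import pickle
to([.54,-.2,.45],92.1)
d=grab('wrist'); save(d,'w5.png'); pickle.dump(d,open('w5.pkl','wb'))
E
```

```text
pos [ 0.5474 -0.0898  0.3533] psi 92.31 t 14.95 w 0.0868 F [-0.52 -0.07 -0.05]
shift [-110.6  -10.6  -96. ] turn [0.013 0.008 0.004]
```

View pics/w5.png

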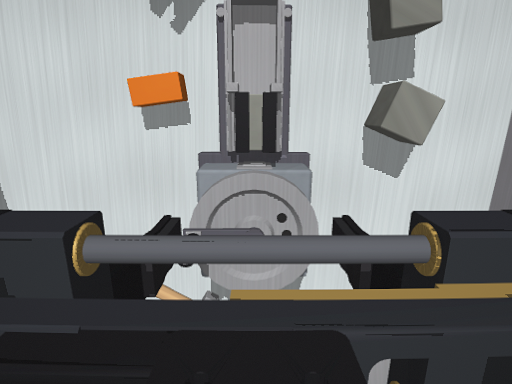

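```bash
python3 - <<'E'
from h import *
import pickle
d=pickle.load(open('w5.pkl','rb')); C=cloud(d); z=C[...,2]; v,u=np.mgrid[0:384,0:512]
m=(u>225)&(u<290)&(v>70)&(v<158)&(z>.078)&(z<.09)
P=plane(d,np.c_[u[m],v[m]],.084); print(m.sum(),rect(P),np.nanmedian(z[m]))
k=(u>225)&(u<290)&(v>70)&(v<95)&(z>.066)&(z<.074); print(rect(plane(d,np.c_[u[k],v[k]],.07)))
im=d['image'][50:210,180:330,::-1]; cv2.imwrite('pics/c5.png',cv2.resize(im,None,fx=3.6,fy=3.6,interpolation=cv2.INTER_CUBIC))
E
```

```text
1739 (array([548.5, -35.9]), array([56.1, 79.4]), 2.2) 0.08436033752245237
(array([544.3,  11.7]), array([76.3, 11.7]), 2.4)
```

View pics/c5.png

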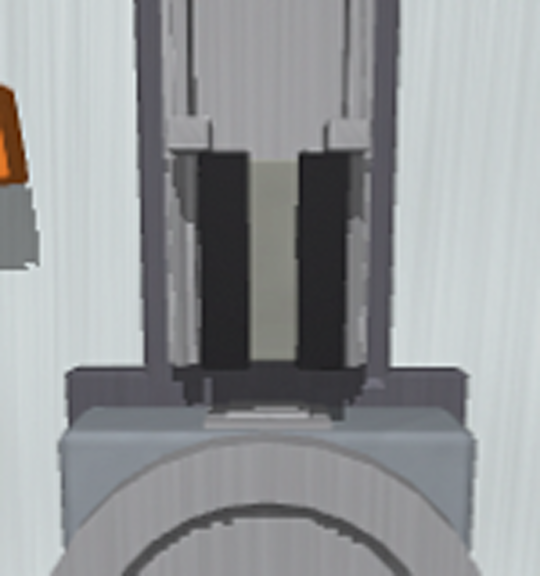

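Call:
{"fn": "send_rows", "kwargs": {
  "rows": "-18 -15 -15 0.002 0.001 0;-18 -15 -15 0.002 0.001 0;-18 -15 -15 0.002 0.001 0;-18 -15 -15 0.002 0.001 0;-18 -15 -15 0.002 0.001 0;0 0 0 0 0 0.145;0 0 0 0 0 0.145;0 0 0 0 0 0.145;0 0 0 0 0 0.145;0 0 0 0 0 0.145"
}}

```text
time_s: 16.0
position: [0.4691, -0.1755, 0.4255]
orientation: [-0.004, 0.905, 0.425, -0.002]
wrist_force: [-0.5, 0.4, 0.7]
gripper_width: 0.087
```

Call:
{"fn": "send_rows", "kwargs": {
  "rows": "0 0 0 0 0 0.145;0 0 0 0 0 0.145;0 0 0 0 0 0.145;0 0 0 0 0 0.145;0 0 0 0 0 0.145;0 0 0 0 0 0.145;0 0 0 0 0 0;0 0 0 0 0 0"
}}

```text
time_s: 16.8
position: [0.4668, -0.1674, 0.421]
orientation: [-0.005, 1.0, -0.009, -0.008]
wrist_force: [0.3, -0.1, 0.3]
gripper_width: 0.0867
```

```bash
python3 - <<'E'
from h import *
import pickle
to([.47,-.185,.45],2.1)
d=grab('wrist'); save(d,'w6.png'); pickle.dump(d,open('w6.pkl','wb'))
E
```

```text
pos [ 0.4668 -0.1674  0.421 ] psi -1.02 t 16.8 w 0.0867 F [ 0.27 -0.06  0.27]
shift [  3.1  17.3 -29.2] turn [-0.01   0.016 -0.054]
```

View pics/w6.png

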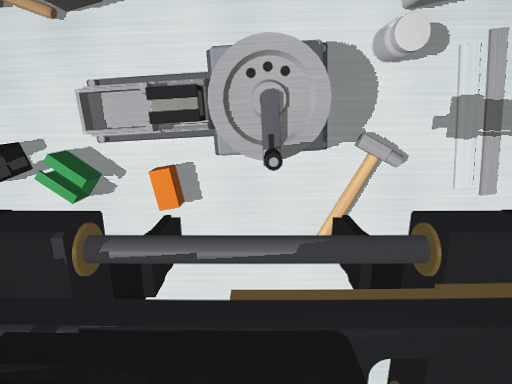

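```bash
cat > wm.py <<'E'
from h import *
import pickle,sys
def wheel(d,box):
    C=cloud(d); z=C[...,2]; v,u=np.mgrid[0:384,0:512]
    b=(u>box[0])&(u<box[1])&(v>box[2])&(v<box[3])
    m=(b&(z>.108)).astype(np.uint8)
    cs,_=cv2.findContours(m,cv2.RETR_EXTERNAL,cv2.CHAIN_APPROX_NONE); c=max(cs,key=len)[:,0,:].astype(float)
    P=plane(d,c,.122); p,_=circfit(P); r=np.hypot(*(P[:,:2]-p[:2]).T); k=(np.abs(r-p[2])<.004)
    p,e=circfit(P[k])
    h=b&(z>.178); c,rr=cv2.minEnclosingCircle(np.c_[u[h],v[h]].astype(np.float32)); H=plane(d,[c],.185)[0]
    # top face median-based
    Q=plane(d,[np.c_[u[h],v[h]].mean(0)],.185)[0]
    print('axis',np.round(p,4),round(e,5),'handle',c,rr,np.round(H,4),np.round(Q,4),'rad',round(np.hypot(*(H[:2]-p[:2])),4),'ang',np.degrees(np.arctan2(*(p[:2]-H[:2])[::-1])))
if __name__=='__main__':
    wheel(pickle.load(open('w6.pkl','rb')),(200,345,20,185)); wheel(pickle.load(open('w1.pkl','rb')),(195,350,0,205))
    d=pickle.load(open('w6.pkl','rb')); im=d['image'][20:185,190:350,::-1]; cv2.imwrite('pics/c6.png',cv2.resize(im,None,fx=3.6,fy=3.6,interpolation=cv2.INTER_CUBIC))
E
python3 wm.py
```

```text
axis [ 0.551  -0.1846  0.087 ] 0.00061 handle (273.4187927246094, 160.92132568359375) 9.28731918334961 [ 0.4724 -0.1879  0.185 ] [ 0.4724 -0.1879  0.185 ] rad 0.0786 ang 2.4094437848091603
axis [ 0.551  -0.1846  0.0871] 0.00071 handle (215.98936462402344, 146.96807861328125) 8.968198776245117 [ 0.4728 -0.1871  0.185 ] [ 0.4728 -0.1871  0.185 ] rad 0.0783 ang 1.8264741637334654
```

View pics/c6.png

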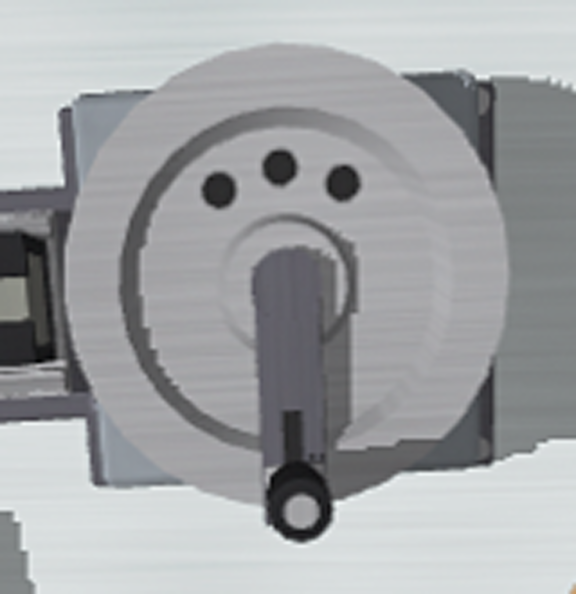

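Call:
{"fn": "send_rows", "kwargs": {
  "rows": "2 10 30 -0.005 0.008 -0.03;2 8 30 -0.005 0.008 -0.02;1 3 30 0 0 -0.008;0 0 30 0 0 0;0 0 25 0 0 0;0 0 20 0 0 0;0 0 0 0 0 0"
}}

```text
time_s: 17.55
position: [0.4712, -0.1869, 0.25]
orientation: [-0.0, 0.999, 0.035, 0.001]
wrist_force: [0.4, 0.3, 0.7]
gripper_width: 0.0868
```

```bash
python3 - <<'E'
from h import *
to([.4726,-.1875,.162],2.1)
E
```

```text
pos [ 0.4712 -0.1869  0.25  ] psi 3.97 t 17.55 w 0.0868 F [0.41 0.32 0.69]
shift [ 1.2  0.7 88. ] turn [-0.    -0.002  0.033]
```

Call:
{"fn": "send_rows", "kwargs": {
  "rows": "1 0.7 20 0 -0.002 0.033;0 0 25 0 0 0;0 0 20 0 0 0;0 0 12 0 0 0;0 0 0 0 0 0;0 0 0 0 0 0"
}}

```text
time_s: 18.15
position: [0.4753, -0.1879, 0.1769]
orientation: [0.001, 1.0, 0.023, 0.003]
wrist_force: [-0.2, 0.7, -0.0]
gripper_width: 0.0871
```

```bash
python3 - <<'E'
from h import *
to([.4726,-.1875,.162],2.1)
E
```

```text
pos [ 0.4753 -0.1879  0.1769] psi 2.66 t 18.15 w 0.0871 F [-0.22  0.73 -0.03]
shift [-2.8 -0.6 14.9] turn [ 0.002 -0.006  0.01 ]
```

Call:
{"fn": "send_rows", "kwargs": {
  "rows": "-2.8 -0.6 8 0 -0.004 0.01;0 0 7 0 0 0;0 0 0 0 0 0;0 0 0 0 0 0"
}}

```text
time_s: 18.55
position: [0.4738, -0.188, 0.1635]
orientation: [0.002, 1.0, 0.018, 0.003]
wrist_force: [-0.4, -0.3, -0.5]
gripper_width: 0.0867
```

```bash
python3 - <<'E'
from h import *
to([.4726,-.1875,.162],2.1)
E
```

```text
pos [ 0.4738 -0.188   0.1635] psi 2.07 t 18.55 w 0.0867 F [-0.44 -0.28 -0.46]
shift [-1.2 -0.5  1.4] turn [ 0.004 -0.005 -0.001]
```

Call:
{"fn": "send_rows", "kwargs": {
  "rows": "-1.2 -0.5 1 0.002 -0.003 0;0 0 0 0 0 0"
}}

```text
time_s: 18.75
position: [0.4726, -0.1875, 0.1627]
orientation: [0.001, 1.0, 0.018, 0.001]
wrist_force: [0.4, -0.4, -0.3]
gripper_width: 0.0872
```

Call:
{"fn": "send_rows", "kwargs": {
  "rows": "0 0 0 0 0 0;0 0 0 0 0 0;0 0 0 0 0 0;0 0 0 0 0 0;0 0 0 0 0 0;0 0 0 0 0 0;0 0 0 0 0 0;0 0 0 0 0 0;0 0 0 0 0 0;0 0 0 0 0 0",
  "hand": 0
}}

```text
time_s: 19.75
position: [0.4729, -0.1875, 0.1631]
orientation: [0.001, 1.0, 0.018, 0.001]
wrist_force: [0.5, -0.4, -0.2]
gripper_width: 0.0234
```

```bash
cat >> h.py <<'E'
def st(ax=(.5510,-.1846),r=.0784,y0=2.1,step=None,n=None,da=None):
    o=robot.get_obs(); p=o['position'][:2]-np.array(ax); F=o['wrist_force']; M=rot(o)
    u=p/np.hypot(*p); t=np.array([-u[1],u[0]])
    th=np.degrees(np.arctan2(p[1],p[0]))
    print('t',round(o['time_s'],2),'pos',np.round(o['position'],4),'rad',round(1000*np.hypot(*p),2),'wheel deg',round((th-180-y0)%360,1),'Frad',round(F[:2]@u,2),'Ftan',round(F[:2]@t,2),'F',np.round(F,2),'w',round(o['gripper_width'],4),'psi',round(np.degrees(np.arctan2(M[1,0],M[0,0])),2))
E
python3 - <<'E'
from h import *
st(); to([.4726,-.1875,.162],2.1)
E
```

```text
t 19.75 pos [ 0.4729 -0.1875  0.1631] rad 78.2 wheel deg 0.0 Frad -0.52 Ftan 0.47 F [ 0.54 -0.45 -0.2 ] w 0.0234 psi 2.08
pos [ 0.4729 -0.1875  0.1631] psi 2.08 t 19.75 w 0.0234 F [ 0.54 -0.45 -0.2 ]
shift [-0.3 -0.   1.1] turn [ 0.003 -0.003 -0.   ]
```

```bash
cat >> h.py <<'E'
def plan(step,n,lead=0,rc=0,ax=(.5510,-.1846),r=.0784,y0=2.1):
    """n rows of step deg from the measured wheel angle; lead mm extra tangential per row; rc mm radial correction (spread over first 2 rows)"""
    o=robot.get_obs(); p=o['position'][:2]-np.array(ax); M=rot(o)
    a=np.arctan2(p[1],p[0]); out=[]
    for i in range(n):
        b=a+np.radians(step); m=(a+b)/2; t=np.array([-np.sin(m),np.cos(m)]); uu=np.array([np.cos(m),np.sin(m)])
        w=t*(2000*r*np.sin(np.radians(step)/2)+lead)+uu*(rc/2 if i<2 else 0)
        s=M.T@np.r_[w,0]; out.append('%.1f %.1f 0 0 0 0'%(s[0],s[1])); a=b
    zt=(M[2,:]); print(';'.join(out), ' zerr mm',round((.1631-o['position'][2])*1000,1))
E
python3 - <<'E'
from h import *
plan(3,5)
E
```

```text
0.1 4.1 0 0 0 0;0.3 4.1 0 0 0 0;0.5 4.1 0 0 0 0;0.8 4.0 0 0 0 0;1.0 4.0 0 0 0 0  zerr mm 0.0
```

Call:
{"fn": "send_rows", "kwargs": {
  "rows": "0.1 4.1 0 0 0 0;0.3 4.1 0 0 0 0;0.5 4.1 0 0 0 0"
}}

```text
time_s: 20.05
position: [0.4742, -0.1993, 0.1631]
orientation: [0.001, 1.0, 0.019, 0.001]
wrist_force: [-0.1, 1.7, 0.0]
gripper_width: 0.0231
```

```bash
python3 - <<'E'
from h import *
st(); plan(3,5,1)
E
```

```text
t 20.05 pos [ 0.4742 -0.1993  0.1631] rad 78.14 wheel deg 8.7 Frad -0.25 Ftan -1.69 F [-0.07  1.71  0.04] w 0.0231 psi 2.17
0.9 5.0 0 0 0 0;1.2 5.0 0 0 0 0;1.4 4.9 0 0 0 0;1.7 4.8 0 0 0 0;1.9 4.7 0 0 0 0  zerr mm 0.0
```

Call:
{"fn": "send_rows", "kwargs": {
  "rows": "0.7 4.3 0 0 0 0;1 4.3 0 0 0 0;1.2 4.2 0 0 0 0;1.4 4.1 0 0 0 0;1.6 4 0 0 0 0"
}}

```text
time_s: 20.55
position: [0.4818, -0.2217, 0.163]
orientation: [0.0, 1.0, 0.019, 0.001]
wrist_force: [0.2, 3.2, 1.3]
gripper_width: 0.0232
```

```bash
python3 - <<'E'
from h import *
st(); plan(3,8,.4)
E
```

```text
t 20.55 pos [ 0.4818 -0.2217  0.163 ] rad 78.51 wheel deg 26.1 Frad -1.69 Ftan -2.76 F [0.19 3.23 1.25] w 0.0232 psi 2.16
2.1 4.0 0 0 0 0;2.3 3.9 0 0 0 0;2.5 3.8 0 0 0 0;2.7 3.6 0 0 0 0;2.9 3.5 0 0 0 0;3.0 3.3 0 0 0 0;3.2 3.2 0 0 0 0;3.4 3.0 0 0 0 0  zerr mm 0.1
```

Call:
{"fn": "send_rows", "kwargs": {
  "rows": "2.2 3.9 0 0 0 0;2.4 3.8 0 0 0 0;2.5 3.8 0 0 0 0;2.7 3.6 0 0 0 0;2.9 3.5 0 0 0 0"
}}

```text
time_s: 21.05
position: [0.496, -0.2409, 0.163]
orientation: [-0.0, 1.0, 0.019, 0.001]
wrist_force: [0.1, 4.3, 0.9]
gripper_width: 0.0231
```

```bash
python3 - <<'E'
from h import *
st(); plan(3,8,.4)
E
```

```text
t 21.05 pos [ 0.496  -0.2409  0.163 ] rad 78.65 wheel deg 43.6 Frad -3.15 Ftan -2.94 F [0.09 4.31 0.9 ] w 0.0231 psi 2.17
3.2 3.2 0 0 0 0;3.3 3.0 0 0 0 0;3.5 2.8 0 0 0 0;3.6 2.6 0 0 0 0;3.8 2.5 0 0 0 0;3.9 2.3 0 0 0 0;4.0 2.0 0 0 0 0;4.1 1.8 0 0 0 0  zerr mm 0.1
```

```bash
python3 - <<'E'
from h import *
plan(3,6,.4,-1.2)
E
```

```text
3.6 2.8 0 0 0 0;3.7 2.6 0 0 0 0;3.5 2.8 0 0 0 0;3.6 2.6 0 0 0 0;3.8 2.5 0 0 0 0;3.9 2.3 0 0 0 0  zerr mm 0.1
```

Call:
{"fn": "send_rows", "kwargs": {
  "rows": "3.6 2.8 0 0 0 0;3.7 2.6 0 0 0 0;3.5 2.8 0 0 0 0;3.6 2.6 0 0 0 0;3.8 2.5 0 0 0 0"
}}

```text
time_s: 21.55
position: [0.5148, -0.2545, 0.163]
orientation: [-0.001, 1.0, 0.019, -0.001]
wrist_force: [-4.5, 3.9, 5.6]
gripper_width: 0.0231
```

```bash
python3 - <<'E'
from h import *
st(); plan(3,6,.5,-1)
E
```

```text
t 21.55 pos [ 0.5148 -0.2545  0.163 ] rad 78.71 wheel deg 60.5 Frad -1.36 Ftan -5.8 F [-4.52  3.88  5.65] w 0.0231 psi 2.15
4.3 1.7 0 0 0 0;4.4 1.5 0 0 0 0;4.3 1.7 0 0 0 0;4.4 1.5 0 0 0 0;4.4 1.3 0 0 0 0;4.5 1.0 0 0 0 0  zerr mm 0.1
```

Call:
{"fn": "send_rows", "kwargs": {
  "rows": "4.2 1.8 0 0 0 0;4.3 1.6 0 0 0 0;4.3 1.6 0 0 0 0"
}}

```text
time_s: 21.85
position: [0.527, -0.2596, 0.1629]
orientation: [-0.001, 1.0, 0.018, -0.003]
wrist_force: [-6.4, 4.3, 5.4]
gripper_width: 0.0233
```

```bash
python3 - <<'E'
from h import *
st(); plan(3,6,.6); print(robot.get_obs()['moment'])
E
```

```text
t 21.85 pos [ 0.527  -0.2596  0.1629] rad 78.75 wheel deg 70.1 Frad -2.16 Ftan -7.43 F [-6.42  4.32  5.42] w 0.0233 psi 2.11
4.5 1.5 0 0 0 0;4.5 1.2 0 0 0 0;4.6 1.0 0 0 0 0;4.6 0.8 0 0 0 0;4.7 0.5 0 0 0 0;4.7 0.3 0 0 0 0  zerr mm 0.2
[ 0.95983547  1.28577495 -0.01146053]
```

```bash
cat >> h.py <<'E'
def go(step,n,lead=0,rc=0):
    st(); plan(step,n,lead,rc)
    o=robot.get_obs(); M=rot(o); p=np.radians(2.1); c,s=np.cos(p),np.sin(p)
    print('turn',np.round(R.from_matrix(M.T@np.array([[c,s,0],[s,-c,0],[0,0,-1.]])).as_rotvec(),4))
E
python3 - <<'E'
from h import *
go(3,6,.6,-.8)
E
```

```text
t 21.85 pos [ 0.527  -0.2596  0.1629] rad 78.75 wheel deg 70.1 Frad -2.16 Ftan -7.43 F [-6.42  4.32  5.42] w 0.0233 psi 2.11
4.6 1.1 0 0 0 0;4.6 0.9 0 0 0 0;4.6 1.0 0 0 0 0;4.6 0.8 0 0 0 0;4.7 0.5 0 0 0 0;4.7 0.3 0 0 0 0  zerr mm 0.2
turn [-0.0017  0.0055  0.0002]
```

Call:
{"fn": "send_rows", "kwargs": {
  "rows": "4.6 1.1 0 -0.001 0.004 0;4.6 0.9 0 0 0.002 0;4.6 1 0 0 0.002 0;4.6 0.8 0 0 0.002 0;4.7 0.5 0 0 0.002 0"
}}

```text
time_s: 22.35
position: [0.5473, -0.2641, 0.1628]
orientation: [-0.001, 1.0, 0.018, -0.002]
wrist_force: [-7.7, 3.7, 7.7]
gripper_width: 0.0235
```

```bash
python3 - <<'E'
from h import *
go(3,6,.7,-.8)
E
```

```text
t 22.35 pos [ 0.5473 -0.2641  0.1628] rad 79.57 wheel deg 85.2 Frad -3.36 Ftan -7.9 F [-7.73  3.73  7.66] w 0.0235 psi 2.01
4.8 -0.1 0 0 0 0;4.8 -0.4 0 0 0 0;4.8 -0.2 0 0 0 0;4.8 -0.5 0 0 0 0;4.7 -0.7 0 0 0 0;4.7 -1.0 0 0 0 0  zerr mm 0.3
turn [-0.0019  0.0034 -0.0016]
```

Call:
{"fn": "send_rows", "kwargs": {
  "rows": "4.8 -0.3 -0.5 0 0.002 0;4.8 -0.5 -0.5 0 0.002 0;4.8 -0.4 0 0 0.002 0;4.8 -0.5 0 0 0.002 0;4.7 -0.8 0 0 0.002 0"
}}

```text
time_s: 22.85
position: [0.5653, -0.2634, 0.1628]
orientation: [-0.001, 1.0, 0.016, -0.004]
wrist_force: [-9.2, 3.6, 8.3]
gripper_width: 0.0233
```

```bash
python3 - <<'E'
from h import *
go(3,6,.7,-.8)
E
```

```text
t 22.85 pos [ 0.5653 -0.2634  0.1628] rad 80.1 wheel deg 98.2 Frad -5.21 Ftan -8.42 F [-9.22  3.62  8.35] w 0.0233 psi 1.79
4.7 -1.2 0 0 0 0;4.6 -1.5 0 0 0 0;4.6 -1.3 0 0 0 0;4.5 -1.6 0 0 0 0;4.5 -1.8 0 0 0 0;4.4 -2.0 0 0 0 0  zerr mm 0.3
turn [-0.0017  0.0086 -0.0054]
```

Call:
{"fn": "send_rows", "kwargs": {
  "rows": "4.5 -2.2 -0.5 0 0.004 -0.003;4.5 -2.6 -0.5 0 0.004 -0.003;4.5 -2.2 0 0 0.004 0"
}}

```text
time_s: 23.15
position: [0.5743, -0.2604, 0.1629]
orientation: [0.001, 1.0, 0.017, -0.003]
wrist_force: [-9.3, 0.2, 7.7]
gripper_width: 0.0236
```

```bash
python3 - <<'E'
from h import *
go(3,6,.7,-.8)
E
```

```text
t 23.15 pos [ 0.5743 -0.2604  0.1629] rad 79.3 wheel deg 105.0 Frad -2.89 Ftan -8.88 F [-9.34  0.15  7.66] w 0.0236 psi 1.89
4.5 -1.8 0 0 0 0;4.4 -2.0 0 0 0 0;4.4 -1.9 0 0 0 0;4.3 -2.1 0 0 0 0;4.2 -2.3 0 0 0 0;4.1 -2.5 0 0 0 0  zerr mm 0.2
turn [ 0.0017  0.0065 -0.0036]
```

Call:
{"fn": "send_rows", "kwargs": {
  "rows": "4.5 -2.3 -0.4 0 0.003 -0.002;4.4 -2.6 -0.4 0 0.003 0;4.4 -2.6 0 0 0.003 0;4.3 -2.6 0 0 0.002 0"
}}

```text
time_s: 23.55
position: [0.5858, -0.2567, 0.1629]
orientation: [0.004, 1.0, 0.014, -0.004]
wrist_force: [-9.9, -0.3, 8.0]
gripper_width: 0.0232
```

```bash
python3 - <<'E'
from h import *
go(3,6,.9,-1)
E
```

```text
t 23.55 pos [ 0.5858 -0.2567  0.1629] rad 80.08 wheel deg 113.6 Frad -4.03 Ftan -9.01 F [-9.86 -0.27  8.02] w 0.0232 psi 1.58
4.3 -2.6 0 0 0 0;4.2 -2.8 0 0 0 0;4.3 -2.6 0 0 0 0;4.1 -2.8 0 0 0 0;4.0 -3.1 0 0 0 0;3.8 -3.3 0 0 0 0  zerr mm 0.2
turn [ 0.0076  0.0083 -0.009 ]
```

Call:
{"fn": "send_rows", "kwargs": {
  "rows": "4.2 -4 -0.4 0.005 0.006 -0.006;4.1 -4 -0.4 0.003 0.004 -0.004;4.1 -4 0 0.002 0.003 -0.003"
}}

```text
time_s: 23.85
position: [0.5935, -0.2517, 0.1629]
orientation: [0.002, 1.0, 0.017, -0.002]
wrist_force: [-7.4, -2.9, 7.4]
gripper_width: 0.023
```

```bash
python3 - <<'E'
from h import *
go(3,6,.9,-1)
E
```

```text
t 23.85 pos [ 0.5935 -0.2517  0.1629] rad 79.42 wheel deg 120.3 Frad -1.52 Ftan -7.84 F [-7.43 -2.91  7.45] w 0.023 psi 1.96
4.0 -3.1 0 0 0 0;3.8 -3.3 0 0 0 0;3.9 -3.1 0 0 0 0;3.8 -3.3 0 0 0 0;3.6 -3.5 0 0 0 0;3.4 -3.7 0 0 0 0  zerr mm 0.2
turn [ 0.0046  0.004  -0.0024]
```

Call:
{"fn": "send_rows", "kwargs": {
  "rows": "4 -4 -0.3 0.003 0.004 -0.003;3.8 -4.2 -0.3 0.003 0.004 -0.003;3.8 -4.2 0 0.002 0.003 -0.002;3.6 -4.3 0 0.002 0.003 -0.002"
}}

```text
time_s: 24.25
position: [0.6026, -0.2457, 0.163]
orientation: [0.003, 1.0, 0.017, -0.0]
wrist_force: [-8.0, -3.0, 6.9]
gripper_width: 0.0232
```

```bash
python3 - <<'E'
from h import *
go(3,6,.9,-1)
E
```

```text
t 24.25 pos [ 0.6026 -0.2457  0.163 ] rad 79.97 wheel deg 128.0 Frad -2.87 Ftan -8.0 F [-7.97 -2.97  6.89] w 0.0232 psi 1.96
3.5 -3.6 0 0 0 0;3.3 -3.8 0 0 0 0;3.5 -3.6 0 0 0 0;3.3 -3.8 0 0 0 0;3.1 -3.9 0 0 0 0;2.9 -4.1 0 0 0 0  zerr mm 0.1
turn [ 0.0054  0.0009 -0.0025]
```

Call:
{"fn": "send_rows", "kwargs": {
  "rows": "3.4 -5 -0.2 0.004 0.002 -0.003;3.2 -5.2 0 0.003 0.002 -0.002;3.1 -5.2 0 0.003 0.001 -0.002;3 -5.2 0 0.003 0.001 -0.002"
}}

```text
time_s: 24.65
position: [0.6101, -0.2379, 0.1631]
orientation: [0.003, 1.0, 0.016, -0.001]
wrist_force: [-6.0, -5.2, 4.2]
gripper_width: 0.0234
```

```bash
python3 - <<'E'
from h import *
go(3,6,.9,-1)
E
```

```text
t 24.65 pos [ 0.6101 -0.2379  0.1631] rad 79.56 wheel deg 135.9 Frad -0.99 Ftan -7.92 F [-6.04 -5.22  4.22] w 0.0234 psi 1.82
3.0 -4.0 0 0 0 0;2.8 -4.2 0 0 0 0;3.0 -4.0 0 0 0 0;2.8 -4.2 0 0 0 0;2.5 -4.3 0 0 0 0;2.3 -4.4 0 0 0 0  zerr mm 0.0
turn [ 0.0062  0.0029 -0.0048]
```

Call:
{"fn": "send_rows", "kwargs": {
  "rows": "2.9 -5.2 0 0.004 0.002 -0.004;2.7 -5.4 0 0.004 0.002 -0.003;2.6 -5.4 0 0.003 0.002 -0.002;2.4 -5.5 0 0.003 0.001 -0.002"
}}

```text
time_s: 25.05
position: [0.6166, -0.2298, 0.1631]
orientation: [0.003, 1.0, 0.016, -0.001]
wrist_force: [-4.5, -4.8, 4.0]
gripper_width: 0.0236
```

```bash
python3 - <<'E'
from h import *
go(3,6,.9,-1)
E
```

```text
t 25.05 pos [ 0.6166 -0.2298  0.1631] rad 79.7 wheel deg 143.3 Frad -0.99 Ftan -6.48 F [-4.49 -4.78  4.01] w 0.0236 psi 1.79
2.4 -4.4 0 0 0 0;2.2 -4.5 0 0 0 0;2.4 -4.4 0 0 0 0;2.2 -4.5 0 0 0 0;1.9 -4.6 0 0 0 0;1.7 -4.7 0 0 0 0  zerr mm 0.0
turn [ 0.0068  0.0015 -0.0054]
```

Call:
{"fn": "send_rows", "kwargs": {
  "rows": "2.3 -5.4 0 0.004 0.001 -0.004;2 -5.6 0 0.004 0.001 -0.003;1.8 -5.6 0 0.003 0.001 -0.002;1.6 -5.6 0 0.003 0 -0.002"
}}

```text
time_s: 25.45
position: [0.6215, -0.2213, 0.1631]
orientation: [0.004, 1.0, 0.015, -0.001]
wrist_force: [-2.8, -5.3, 2.1]
gripper_width: 0.0235
```

```bash
python3 - <<'E'
from h import *
go(3,6,.9,-.5)
E
```

```text
t 25.45 pos [ 0.6215 -0.2213  0.1631] rad 79.47 wheel deg 150.4 Frad -0.05 Ftan -5.99 F [-2.8  -5.29  2.11] w 0.0235 psi 1.76
2.1 -4.5 0 0 0 0;1.9 -4.6 0 0 0 0;1.9 -4.6 0 0 0 0;1.6 -4.7 0 0 0 0;1.4 -4.8 0 0 0 0;1.1 -4.9 0 0 0 0  zerr mm -0.0
turn [ 0.0079  0.0014 -0.0059]
```

Call:
{"fn": "send_rows", "kwargs": {
  "rows": "1.9 -6.5 0 0.005 0.001 -0.004;1.6 -6.5 0 0.004 0.001 -0.003;1.4 -6.5 0 0.004 0.001 -0.002;1.2 -6.5 0 0.003 0 -0.002"
}}

```text
time_s: 25.85
position: [0.6266, -0.2087, 0.1632]
orientation: [0.003, 1.0, 0.015, 0.001]
wrist_force: [-0.0, -5.4, 0.6]
gripper_width: 0.0233
```

```bash
python3 - <<'E'
from h import *
go(3,6,.9,-.5)
E
```

```text
t 25.85 pos [ 0.6266 -0.2087  0.1632] rad 79.36 wheel deg 160.2 Frad 1.63 Ftan -5.2 F [-0.03 -5.45  0.63] w 0.0233 psi 1.76
1.3 -4.8 0 0 0 0;1.0 -4.9 0 0 0 0;1.0 -4.9 0 0 0 0;0.8 -4.9 0 0 0 0;0.5 -5.0 0 0 0 0;0.3 -5.0 0 0 0 0  zerr mm -0.1
turn [ 0.0069 -0.0027 -0.006 ]
```

Call:
{"fn": "send_rows", "kwargs": {
  "rows": "1.6 -6 0 0.004 -0.001 -0.004;1.4 -6 0 0.004 -0.001 -0.003;1.1 -6 0 0.004 0 -0.002;0.8 -6 0 0.003 0 -0.002"
}}

```text
time_s: 26.25
position: [0.6311, -0.1897, 0.1631]
orientation: [-0.001, 1.0, 0.018, 0.001]
wrist_force: [-1.4, -1.9, 1.7]
gripper_width: 0.0232
```

```bash
python3 - <<'E'
from h import *
go(3,6,.5,.5)
E
```

```text
t 26.25 pos [ 0.6311 -0.1897  0.1631] rad 80.25 wheel deg 174.3 Frad -1.28 Ftan -1.95 F [-1.4  -1.86  1.74] w 0.0232 psi 2.1
0.6 -4.6 0 0 0 0;0.4 -4.6 0 0 0 0;-0.1 -4.6 0 0 0 0;-0.4 -4.6 0 0 0 0;-0.6 -4.6 0 0 0 0;-0.9 -4.5 0 0 0 0  zerr mm -0.0
turn [-0.0027 -0.0012  0.0001]
```

```bash
sed -i 's/(.5510,-.1846),r=.0784/(.5519,-.1843),r=.0790/' h.py; python3 - <<'E'
from h import *
go(3,5,.2,-.2)
E
```

```text
t 26.25 pos [ 0.6311 -0.1897  0.1631] rad 79.38 wheel deg 174.0 Frad -1.27 Ftan -1.96 F [-1.4  -1.86  1.74] w 0.0232 psi 2.1
0.2 -4.3 0 0 0 0;0.0 -4.3 0 0 0 0;-0.1 -4.3 0 0 0 0;-0.3 -4.3 0 0 0 0;-0.6 -4.3 0 0 0 0  zerr mm -0.0
turn [-0.0027 -0.0012  0.0001]
```

Call:
{"fn": "send_rows", "kwargs": {
  "rows": "0.2 -4.3 0 0 0 0;0 -4.3 0 0 0 0;-0.1 -4.3 0 0 0 0;-0.4 -4.3 0 0 0 0"
}}

```text
time_s: 26.65
position: [0.6302, -0.1685, 0.163]
orientation: [-0.002, 1.0, 0.02, 0.0]
wrist_force: [-2.2, -1.0, 2.3]
gripper_width: 0.0231
```

```bash
python3 - <<'E'
from h import *
go(3,5,0,0)
E
```

```text
t 26.65 pos [ 0.6302 -0.1685  0.163 ] rad 79.88 wheel deg 189.3 Frad -2.36 Ftan -0.51 F [-2.22 -0.97  2.29] w 0.0231 psi 2.25
-0.8 -4.1 0 0 0 0;-1.0 -4.0 0 0 0 0;-1.2 -4.0 0 0 0 0;-1.4 -3.9 0 0 0 0;-1.6 -3.8 0 0 0 0  zerr mm 0.1
turn [-0.0048 -0.0007  0.0027]
```

```bash
python3 - <<'E'
from h import *
d=grab('scene'); im=d['image'][150:290,130:320,::-1]; cv2.imwrite('pics/s7.png',cv2.resize(im,None,fx=4,fy=4,interpolation=cv2.INTER_CUBIC))
go(3,5,0,-.8)
E
```

```text
t 26.7 pos [ 0.6301 -0.1671  0.163 ] rad 80.09 wheel deg 190.3 Frad -2.42 Ftan 2.41 F [-2.88  1.84  1.48] w 0.0232 psi 2.32
-1.2 -4.0 0 0 0 0;-1.4 -3.9 0 0 0 0;-1.2 -3.9 0 0 0 0;-1.5 -3.9 0 0 0 0;-1.7 -3.8 0 0 0 0  zerr mm 0.1
turn [-0.0058 -0.0005  0.0039]
```

View pics/s7.png

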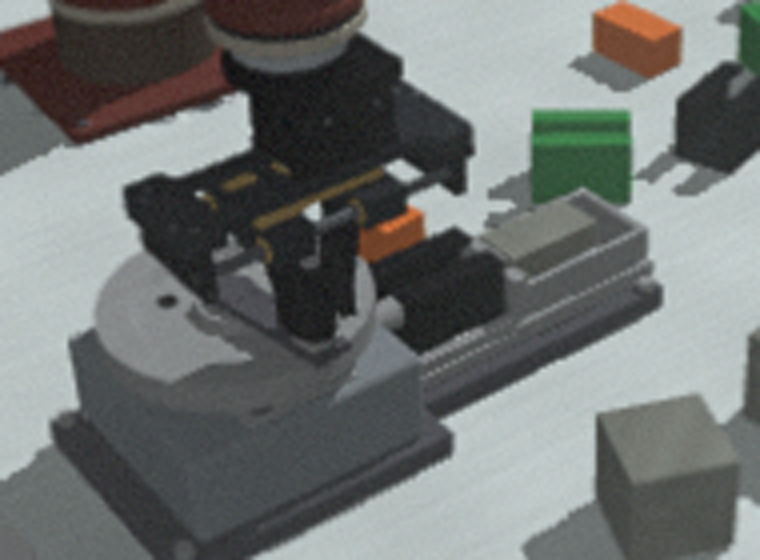

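Call:
{"fn": "send_rows", "kwargs": {
  "rows": "-1.4 -3.9 0 -0.003 0 0.002;-1.6 -3.8 0 -0.002 0 0.001;-1.5 -3.8 0 -0.001 0 0;-1.6 -3.8 0 0 0 0"
}}

```text
time_s: 27.1
position: [0.6234, -0.1495, 0.1631]
orientation: [-0.0, 1.0, 0.019, 0.001]
wrist_force: [-1.8, 0.3, 1.6]
gripper_width: 0.0232
```

```bash
python3 - <<'E'
from h import *
go(3,5,0,-.6)
E
```

```text
t 27.1 pos [ 0.6234 -0.1495  0.1631] rad 79.53 wheel deg 203.9 Frad -1.44 Ftan 1.08 F [-1.77  0.34  1.61] w 0.0232 psi 2.19
-2.0 -3.6 0 0 0 0;-2.2 -3.5 0 0 0 0;-2.1 -3.5 0 0 0 0;-2.3 -3.4 0 0 0 0;-2.5 -3.3 0 0 0 0  zerr mm 0.0
turn [-0.0007 -0.0015  0.0016]
```

Call:
{"fn": "send_rows", "kwargs": {
  "rows": "-2.1 -3.5 0 -0.001 -0.001 0.001;-2.2 -3.4 0 0 0 0;-2.2 -3.4 0 0 0 0;-2.4 -3.3 0 0 0 0;-2.6 -3.2 0 0 0 0"
}}

```text
time_s: 27.6
position: [0.61, -0.1301, 0.163]
orientation: [-0.001, 1.0, 0.019, -0.0]
wrist_force: [-2.8, 1.4, 1.7]
gripper_width: 0.0235
```

```bash
python3 - <<'E'
from h import *
go(3,6,0,-.4)
E
```

```text
t 27.6 pos [ 0.61   -0.1301  0.163 ] rad 79.45 wheel deg 220.9 Frad -1.09 Ftan 2.89 F [-2.76  1.37  1.68] w 0.0235 psi 2.2
-2.9 -2.9 0 0 0 0;-3.1 -2.8 0 0 0 0;-3.1 -2.8 0 0 0 0;-3.2 -2.6 0 0 0 0;-3.4 -2.4 0 0 0 0;-3.5 -2.2 0 0 0 0  zerr mm 0.1
turn [-0.0012  0.0002  0.0018]
```

Call:
{"fn": "send_rows", "kwargs": {
  "rows": "-3 -2.9 0 -0.001 0 0.001;-3.1 -2.8 0 0 0 0;-3.1 -2.7 0 0 0 0;-3.2 -2.6 0 0 0 0;-3.4 -2.3 0 0 0 0"
}}

```text
time_s: 28.1
position: [0.5918, -0.1157, 0.163]
orientation: [-0.0, 1.0, 0.019, -0.001]
wrist_force: [-2.2, 1.1, 2.6]
gripper_width: 0.023
```

```bash
python3 - <<'E'
from h import *
go(3,6,0,-.4)
E
```

```text
t 28.1 pos [ 0.5918 -0.1157  0.163 ] rad 79.36 wheel deg 237.7 Frad -0.13 Ftan 2.5 F [-2.22  1.15  2.55] w 0.023 psi 2.16
-3.7 -2.0 0 0 0 0;-3.7 -1.8 0 0 0 0;-3.8 -1.7 0 0 0 0;-3.8 -1.5 0 0 0 0;-3.9 -1.3 0 0 0 0;-4.0 -1.1 0 0 0 0  zerr mm 0.1
turn [-0.0006  0.001   0.001 ]
```

Call:
{"fn": "send_rows", "kwargs": {
  "rows": "-3.6 -2.1 0 0 0 0;-3.7 -1.9 0 0 0 0;-3.8 -1.7 0 0 0 0;-3.8 -1.5 0 0 0 0;-3.9 -1.3 0 0 0 0"
}}

```text
time_s: 28.6
position: [0.5708, -0.1074, 0.163]
orientation: [-0.0, 1.0, 0.019, -0.001]
wrist_force: [-2.7, 1.3, 1.7]
gripper_width: 0.0233
```

```bash
python3 - <<'E'
from h import *
go(3,6,0,-.3)
E
```

```text
t 28.6 pos [ 0.5708 -0.1074  0.163 ] rad 79.2 wheel deg 254.1 Frad 0.57 Ftan 2.94 F [-2.71  1.25  1.67] w 0.0233 psi 2.14
-4.0 -0.9 0 0 0 0;-4.1 -0.7 0 0 0 0;-4.1 -0.6 0 0 0 0;-4.1 -0.4 0 0 0 0;-4.1 -0.2 0 0 0 0;-4.1 0.0 0 0 0 0  zerr mm 0.1
turn [-0.0004  0.0013  0.0008]
```

Call:
{"fn": "send_rows", "kwargs": {
  "rows": "-4 -1 0 0 0.001 0;-4 -0.8 0 0 0 0;-4.1 -0.6 0 0 0 0;-4.1 -0.4 0 0 0 0;-4.1 -0.2 0 0 0 0"
}}

```text
time_s: 29.1
position: [0.5486, -0.1052, 0.163]
orientation: [-0.0, 1.0, 0.019, 0.0]
wrist_force: [-2.5, 1.2, 1.6]
gripper_width: 0.0238
```

```bash
python3 - <<'E'
from h import *
go(3,6,0,0)
E
```

```text
t 29.1 pos [ 0.5486 -0.1052  0.163 ] rad 79.12 wheel deg 270.3 Frad 1.31 Ftan 2.47 F [-2.52  1.2   1.56] w 0.0238 psi 2.13
-4.1 0.1 0 0 0 0;-4.1 0.3 0 0 0 0;-4.1 0.6 0 0 0 0;-4.1 0.8 0 0 0 0;-4.0 1.0 0 0 0 0;-4.0 1.2 0 0 0 0  zerr mm 0.1
turn [-0.0001 -0.      0.0005]
```

Call:
{"fn": "send_rows", "kwargs": {
  "rows": "-4.1 -0.1 0 0 0 0;-4.1 0.1 0 0 0 0;-4.1 0.5 0 0 0 0;-4.1 0.7 0 0 0 0;-4 0.9 0 0 0 0"
}}

```text
time_s: 29.6
position: [0.5269, -0.1091, 0.1631]
orientation: [0.0, 1.0, 0.018, 0.001]
wrist_force: [-0.2, -0.4, 0.6]
gripper_width: 0.0233
```

```bash
python3 - <<'E'
from h import *
go(3,6,0,0)
E
```

```text
t 29.6 pos [ 0.5269 -0.1091  0.1631] rad 79.26 wheel deg 286.3 Frad -0.31 Ftan 0.32 F [-0.21 -0.4   0.58] w 0.0233 psi 2.09
-3.9 1.3 0 0 0 0;-3.9 1.5 0 0 0 0;-3.8 1.7 0 0 0 0;-3.7 1.9 0 0 0 0;-3.6 2.1 0 0 0 0;-3.5 2.2 0 0 0 0  zerr mm 0.0
turn [ 0.0008 -0.0011 -0.0001]
```

Call:
{"fn": "send_rows", "kwargs": {
  "rows": "-3.9 1.3 0 0 0 0;-3.9 1.5 0 0 0 0;-3.8 1.7 0 0 0 0;-3.7 1.9 0 0 0 0;-3.6 2.1 0 0 0 0"
}}

```text
time_s: 30.1
position: [0.5071, -0.1189, 0.1631]
orientation: [0.0, 1.0, 0.018, 0.001]
wrist_force: [0.1, 0.8, 0.4]
gripper_width: 0.0232
```

```bash
python3 - <<'E'
from h import *
go(3,6,0,0)
E
```

```text
t 30.1 pos [ 0.5071 -0.1189  0.1631] rad 79.24 wheel deg 302.3 Frad 0.6 Ftan -0.5 F [0.07 0.77 0.41] w 0.0232 psi 2.1
-3.4 2.3 0 0 0 0;-3.3 2.5 0 0 0 0;-3.2 2.6 0 0 0 0;-3.0 2.8 0 0 0 0;-2.9 3.0 0 0 0 0;-2.7 3.1 0 0 0 0  zerr mm -0.0
turn [ 0.0007 -0.0024  0.    ]
```

Call:
{"fn": "send_rows", "kwargs": {
  "rows": "-3.4 2.3 0 0 0 0;-3.3 2.5 0 0 0 0;-3.2 2.6 0 0 0 0;-3 2.8 0 0 0 0;-2.9 3 0 0 0 0"
}}

```text
time_s: 30.6
position: [0.4909, -0.1335, 0.1631]
orientation: [0.0, 1.0, 0.019, 0.002]
wrist_force: [1.4, 1.0, -0.4]
gripper_width: 0.023
```

```bash
python3 - <<'E'
from h import *
go(3,6,0,0)
E
```

```text
t 30.6 pos [ 0.4909 -0.1335  0.1631] rad 79.37 wheel deg 318.1 Frad -0.47 Ftan -1.64 F [ 1.41  0.96 -0.44] w 0.023 psi 2.12
-2.7 3.2 0 0 0 0;-2.5 3.3 0 0 0 0;-2.3 3.4 0 0 0 0;-2.2 3.5 0 0 0 0;-2.0 3.6 0 0 0 0;-1.8 3.7 0 0 0 0  zerr mm -0.0
turn [ 0.0004 -0.0034  0.0004]
```

Call:
{"fn": "send_rows", "kwargs": {
  "rows": "-2.6 3.2 0 0 -0.001 0;-2.4 3.3 0 0 -0.001 0;-2.3 3.4 0 0 0 0;-2.1 3.5 0 0 0 0;-1.9 3.6 0 0 0 0"
}}

```text
time_s: 31.1
position: [0.4794, -0.1522, 0.1631]
orientation: [-0.0, 1.0, 0.019, 0.001]
wrist_force: [1.4, 1.4, 0.4]
gripper_width: 0.0233
```

```bash
python3 - <<'E'
from h import *
go(3,8,0,0)
E
```

```text
t 31.1 pos [ 0.4794 -0.1522  0.1631] rad 79.32 wheel deg 334.0 Frad -0.76 Ftan -1.84 F [1.44 1.38 0.45] w 0.0233 psi 2.14
-1.7 3.8 0 0 0 0;-1.5 3.8 0 0 0 0;-1.3 3.9 0 0 0 0;-1.1 4.0 0 0 0 0;-0.9 4.0 0 0 0 0;-0.7 4.1 0 0 0 0;-0.5 4.1 0 0 0 0;-0.3 4.1 0 0 0 0  zerr mm 0.0
turn [-0.0001 -0.0015  0.0006]
```

Call:
{"fn": "send_rows", "kwargs": {
  "rows": "-1.6 3.8 0 0 -0.001 0;-1.4 3.8 0 0 0 0;-1.2 3.9 0 0 0 0;-1 4 0 0 0 0;-0.8 4 0 0 0 0;-0.6 4.1 0 0 0 0"
}}

```text
time_s: 31.7
position: [0.4729, -0.178, 0.1631]
orientation: [-0.0, 1.0, 0.019, 0.0]
wrist_force: [0.7, 1.7, -0.2]
gripper_width: 0.0235
```

```bash
python3 - <<'E'
from h import *
go(3,4,0,0); to([.4729,-.1875,.1631],2.1)
E
```

```text
t 31.7 pos [ 0.4729 -0.178   0.1631] rad 79.24 wheel deg 353.3 Frad -0.54 Ftan -1.77 F [ 0.68  1.72 -0.16] w 0.0235 psi 2.14
-0.4 4.1 0 0 0 0;-0.2 4.1 0 0 0 0;0.1 4.1 0 0 0 0;0.3 4.1 0 0 0 0  zerr mm 0.0
turn [-0.0004 -0.      0.0007]
pos [ 0.4729 -0.178   0.1631] psi 2.14 t 31.7 w 0.0235 F [ 0.68  1.72 -0.16]
shift [-0.4  9.5 -0. ] turn [-0.    -0.     0.001]
```

Call:
{"fn": "send_rows", "kwargs": {
  "rows": "-0.4 4.1 0 0 0 0;-0.2 3.6 0 0 0 0;0 2 0 0 0 0;0 0 0 0 0 0"
}}

```text
time_s: 32.1
position: [0.4727, -0.1896, 0.1631]
orientation: [0.0, 1.0, 0.018, 0.0]
wrist_force: [1.0, 1.4, -0.6]
gripper_width: 0.0232
```

```bash
python3 - <<'E'
from h import *
st(); to([.4729,-.1875,.1631],2.1)
E
```

```text
t 32.1 pos [ 0.4727 -0.1896  0.1631] rad 79.37 wheel deg 1.7 Frad -1.06 Ftan -1.31 F [ 0.97  1.38 -0.56] w 0.0232 psi 2.08
pos [ 0.4727 -0.1896  0.1631] psi 2.08 t 32.1 w 0.0232 F [ 0.97  1.38 -0.56]
shift [ 0.3 -2.1 -0. ] turn [ 0. -0. -0.]
```

Call:
{"fn": "send_rows", "kwargs": {
  "rows": "0.2 -1.5 0 0 0 0;0 0 0 0 0 0;0 0 0 0 0 0"
}}

```text
time_s: 32.4
position: [0.4728, -0.1886, 0.1631]
orientation: [0.001, 1.0, 0.018, 0.0]
wrist_force: [0.1, 0.2, 0.0]
gripper_width: 0.0232
```

Call:
{"fn": "send_rows", "kwargs": {
  "rows": "0 0 0 0 0 0;0 0 0 0 0 0;0 0 0 0 0 0;0 0 0 0 0 0;0 0 0 0 0 0;0 0 0 0 0 0",
  "hand": 1
}}

```text
time_s: 33.0
position: [0.4725, -0.1884, 0.1631]
orientation: [0.001, 1.0, 0.018, -0.0]
wrist_force: [0.2, 0.0, 0.8]
gripper_width: 0.0634
```

Call:
{"fn": "send_rows", "kwargs": {
  "rows": "0 0 -5 0 0 0;0 0 -12 0 0 0;0 0 -20 0 0 0;0 0 -30 0 0 0;0 0 -40 0 0 0;0 0 -40 0 0 0;0 0 -40 0 0 0;0 0 -40 0 0 0;0 0 -30 0 0 0;0 0 0 0 0 0"
}}

```text
time_s: 34.0
position: [0.4705, -0.1866, 0.4388]
orientation: [0.001, 1.0, 0.019, 0.002]
wrist_force: [0.2, 0.2, -0.3]
gripper_width: 0.0872
```

```bash
python3 - <<'E'
from wm import *
st()
d=grab('wrist'); save(d,'w9.png'); pickle.dump(d,open('w9.pkl','wb'))
E
```

```text
t 34.0 pos [ 0.4705 -0.1866  0.4388] rad 81.42 wheel deg 359.5 Frad -0.24 Ftan -0.17 F [ 0.24  0.18 -0.26] w 0.0872 psi 2.16
```

View pics/w9.png

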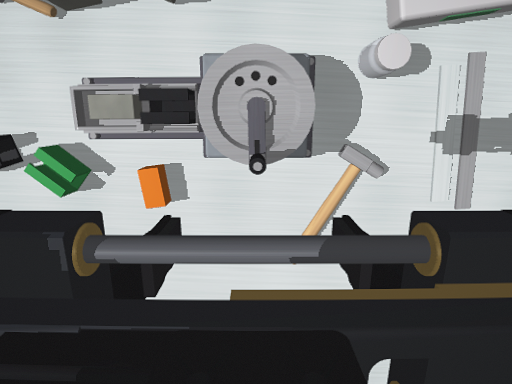

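```bash
python3 - <<'E'
from wm import *
d=pickle.load(open('w9.pkl','rb')); wheel(d,(190,330,30,190))
C=cloud(d); z=C[...,2]; v,u=np.mgrid[0:384,0:512]
o=np.array([.5450+.0020,-.0546]); Y=np.array([-.037,.9993]); X=np.array([.9993,.037])
def pr(n,m,h):
    c,s,a=rect(plane(d,np.c_[u[m],v[m]],h)); q=c/1000-o; print(n,m.sum(),c,s,a,'press x,y',round(1000*q@X,1),round(1000*q@Y,1),'z',np.nanmedian(z[m]))
pr('mould',(u>135)&(u<203)&(v>80)&(v<135)&(z>.079)&(z<.09),.084)
pr('block',(u>75)&(u<145)&(v>85)&(v<130)&(z>.069)&(z<.079),.0745)
im=d['image'][30:190,60:330,::-1]; cv2.imwrite('pics/c9.png',cv2.resize(im,None,fx=2.9,fy=2.9,interpolation=cv2.INTER_CUBIC))
E
```

```text
axis [ 0.5508 -0.1846  0.0869] 0.00061 handle (257.5, 165.4375) 8.800180435180664 [ 0.4725 -0.1897  0.185 ] [ 0.4725 -0.1897  0.185 ] rad 0.0785 ang 3.715021599467399
mould 1164 [548.3 -35.8] [54.7 81. ] 1.9 press x,y 2.0 18.7 z 0.08448673433744663
block 1267 [542.5  47.9] [68.8 88.5] 1.9 press x,y -0.7 102.6 z 0.07497620142985684
```

View pics/c9.png

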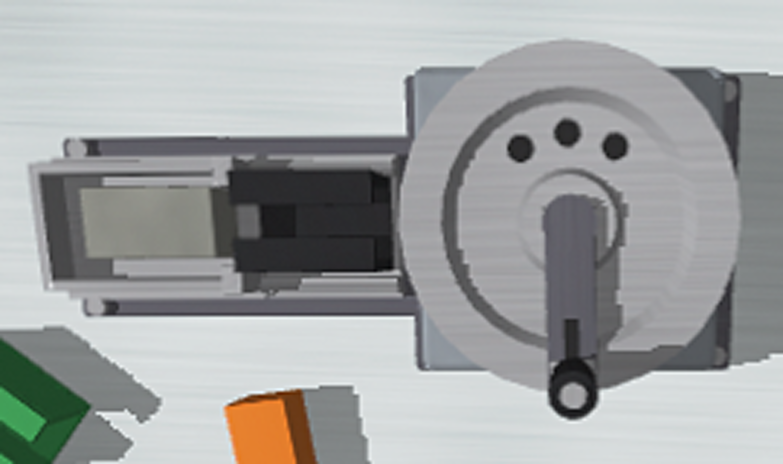

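```bash
python3 - <<'E'
from wm import *
d=pickle.load(open('w9.pkl','rb'))
C=cloud(d); z=C[...,2]; v,u=np.mgrid[0:384,0:512]
m=(u>75)&(u<133)&(v>92)&(v<120)&(z>.068)&(z<.08); P=plane(d,np.c_[u[m],v[m]],.0745)
o=np.array([.547,-.0546]); q=(P[:,:2]-o)@np.array([[.9993,-.037],[.037,.9993]])
print('x',q[:,0].min(),q[:,0].max(),'y',q[:,1].min(),q[:,1].max(),np.nanmedian(z[m])); print(robot.get_obs()['time_s'])
E
```

```text
x -0.018644017287459923 0.021661730699124023 y 0.07242175223463101 0.14677490202063262 0.07510489648394725
34.05
```

```bash
python3 - <<'E'
from station import robot
print(robot.hand_in())
E
```

```text
the job is handed in; nothing more can be done
None
```

The job is done and handed in at about 34 s; the hand-in gave no verdict. The filled mould is in the nest against the shoulders. The flywheel has made one anticlockwise turn, the mortar block is in the outfeed trough and the handle is released.

**Mould:** I slid it home until I felt about 8 N against the shoulders. The last camera check puts it at about x +2 mm and y 18.7 mm in the ejector's frame. It is flat (top at 84.5 mm) and straight to within about 0.5°.

**Turning:** I followed the handle on wrist force. The strongest radial force I read was about 5.2 N, roughly 1.3 mm of seat strain. I only read it at the end of each call, so peaks in between were not seen.

**Wheel:** It stopped about 0.02 to 0.03 rad past one revolution, judged from the pictures.

**Block:** Its centre is at about y 110 mm and x +1.5 mm, lying flat, and the robot is clear of everything. I touched nothing else.

**Disagreements:**
- The handle's path by feel put the wheel axis about 1 mm further out in x than the camera did.
- Between roughly 60° and 150° of the turn I read an upward force on the tool of up to 8 N, and the tool followed its commands with some lag. Both faded after half a turn.
- My first measurement of the block also took in the shoulders, so I repeated it with a tighter mask. The figures above come from that repeat.

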